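Load and clamp thermowells in the V-block

ROBOT

A 6-joint arm with a two-finger parallel gripper is mounted at the origin on the work surface. World frame = base frame: x ahead of the robot, y to its left, z up, the work surface at z = 0. Lengths are in m, angles in rad, forces in N, time in s.
With the tool pointing down it reaches from about 0.35 to 0.875 m from the base axis. Payload 15.5 kg.
Tool frame: the origin (TCP) lies midway between the tips of the shut fingers; the grasp point (between the pads) lies 19 mm behind it; x points along the fingers, z is the direction in which the jaws open and shut, and the axes are right-handed (so a half turn about x gives the same grasp; the last joint's range is limited). The gripper opens to 85 mm and grips with 20 to 120 N. Pads are 22 mm wide; open, the fingers measure 114 mm over their backs; the gripper's body (76 mm by 85 mm) begins 54 mm behind the grasp point. The pads swing forward as they close: fully open they stand 13 mm farther back than shut.
Start: joints at [1.216, 0.494, 1.345, -0, 1.302, -0.096], TCP at [0.161, 0.604, 0.231] pointing down, gripper open.
Joint ranges: [-2.91, 2.91], [-0.82, 2.16], [0.22, 2.67], [-1.22, 4.37], [0.12, 2.79], [-3.08, 3.08]. Speed limits (rad/s): [1.89, 1.89, 2.57, 3.01, 3.01, 3.01].

INTERFACE

Orientations are given as a unit quaternion [x, y, z, w].
In Python, from plant import r gives the robot as it stands.
- The arm moves only by the tool play_rows, never from a script. Its argument "rows" is a list of rows, each a list of 7 numbers: the shift along the tool's x, y, z in m, then the turn, a rotation vector about the tool's x, y, z in rad, then the gripper command: -1 is shut, 1 is fully open, values between are in proportion. A call has 1 to 8 rows; each row is the pose to reach, as a shift and turn from the pose commanded when the call began, along the tool's axes at that moment; what a row does not reach only later rows make up. A row lasts 1/8 s, in which the tool goes at most 62.5 mm and 10.7 degrees, less where a joint would pass 70% of its speed; a pose out of reach is approached as far as the arm can. A call with a gripper value outside its range is refused whole. The fingers move at their own pace and stop on an object; "grip_force" is the grip in N (left out, the last holds). Time passes only in rows, so rows that repeat a pose let the fingers close. It gives the time, the measured TCP pose, the force and the opening at its end, in the units of the state.
- r.get_obs(): the state, without advancing time (a new reading comes with each control period).
- r.grab_frame(name): name is "scene" or "side" or "wrist"; returns a dict with "frame" (480x640x3 uint8, red, green, blue), "depth" (480x640 float32, m along the optical axis (not along the pixel's ray), 0 where there is no reading), "camera_matrix" (3x3 intrinsics, pixels), "cam_to_world" (4x4, takes a point from camera to world coordinates); the wrist camera has in their place "T_tool_cam" (4x4, takes a point from camera to tool coordinates, whose origin is the TCP and whose axes are the tool frame's). Camera axes: x right, y up, looking along -z (the intrinsics and any distortion apply to the point x, -y, -z); pixel columns grow to the right and rows downward; lengths in m; the calibration is good to about 2 mm. A picture is of the moment at which its call begins: read the wrist's pose just before it.
- r.hand_in(): hands the job in, once; it reports no verdict.
The state is a dict: "clock": time; "qpos": joint angles; "dq": joint speeds; "tau": joint torques, N m; "eef_pos": TCP position; "ee_rot": TCP orientation; "force": force on the tool from outside, world axes, zero at the start; "torque": the same for the moment, N m; "grip_width": finger opening in m.
Only numpy, scipy, OpenCV 4.12 (cv2) and the standard library are available. Lean on these libraries where they do the work, as an engineer would, in place of code of your own. Each camera call takes 0.05 s, during which the arm holds its last target. There are 200 camera calls.

TASK

Move the black thermostat case off the V-block and lay it flat on the green rubber mat, and put every brass thermowell into a V groove of its own, closed tip towards the back stop, and push each one fully home so that it lies on both flanks with its tip against the stop. Once all are home, press the sprung clamp down until its hook snaps onto the pin and holds, and leave the other things on the table where they are.

Things in the scene. Friction and masses are not known exactly. Their poses are not given: they have to be found in the camera images.
- vblock: four-groove V-block fixed to the table. Origin on the table midway between the two inner grooves; z up, x along the grooves towards the back stop (away from the robot), y left. Blue base plate 10 mm thick, x -85 to 130, y -176 to 207 mm. 90 degree grooves at y = -112.5, -37.5, 37.5, 112.5 mm, cut in two rails 20 mm thick centred at x = -45 and 45 mm, flat tops at z = 47 mm; between the rails fingers fit beside a well
- stop (a point): on the face of the back stop, at V-block x = 70, y = 0, z = 47 mm. The stop is a plate 10 mm thick, top at z = 62 mm, y -149 to 149 mm. A well on both flanks has its axis at z = 47 mm; home, its tip is at x = 70, its origin at x = 2.5 and its flange stands free before the front rail, end face at x = -75 mm. Sliding a well in its V takes 3 to 8 N
- clamp (a joint): angle of the yellow sprung hinged clamp, rad: 0 = down, start 1.3 to 1.52 = open, leaning back. Hinge line along V-block y at x = 115, z = 75 mm. Side arms at y = -162 and 162 mm carry a 16 x 12 mm bar 100 mm from the hinge. Down, it lies over all grooves at x = 15 mm, 1 to 4 mm above seated wells. A spring pushes it open unless latched (about 8 N at the pad, some more to snap). Latched it reads under 0.05
- hook (a joint): angle of the sprung hook at the clamp's left end, rad: 0 = at rest; deflects by itself to about 0.1 to 0.2 while pressed past the pin, then returns to 0 under the pin. Nothing but pressing the clamp down is needed. The pin is fixed, 10 mm thick, along V-block y 175 to 198 mm at x = 0, z = 32 mm
- clamp_pad (a point): centre of the top face of the red push pad on the clamp's left end, 44 mm (along the clamp arms) x 40 x 6 mm, 105 mm from the hinge line, at V-block y = 177.5 mm. Clamp down: at x = 10, z = 78 mm, face up. Clamp open: the same face looks away from the robot, so push it from behind, follow the hinge forward and down, then press down till it snaps
- case: black ABS thermostat case, 120 (x) x 58 (y) x 36 mm (z), white dial on top, 0.16 kg; at first it lies across the two rails over the middle of the V-block, between the inner grooves. Origin: centre of its underside.
- mat: green rubber mat, fixed, 120 (x) x 180 (y) x 3 mm, lying on the table at the left. Origin: centre of its underside, z up.
- well1: a brass thermowell, a plain round stem 24 mm across and 135 mm long with a square flange 28 x 28 x 10 mm at its head end (145 mm overall), 0.25 to 0.4 kg, at first lying on the table. Origin on the axis at the middle of the stem (67.5 mm from the closed tip); x runs along the axis towards the closed tip, away from the flange. May be absent in some runs.
- well1_tip (a point): centre of the closed tip face of well1 (67.5 mm from its origin along +x)
- well1_head (a point): centre of the flange's outer end face of well1 (77.5 mm from its origin along -x)
- well2: a brass thermowell, a plain round stem 24 mm across and 135 mm long with a square flange 28 x 28 x 10 mm at its head end (145 mm overall), 0.25 to 0.4 kg, at first lying on the table. Origin on the axis at the middle of the stem (67.5 mm from the closed tip); x runs along the axis towards the closed tip, away from the flange. May be absent in some runs.
- well2_tip (a point): centre of the closed tip face of well2 (67.5 mm from its origin along +x)
- well2_head (a point): centre of the flange's outer end face of well2 (77.5 mm from its origin along -x)
- well3: a brass thermowell, a plain round stem 24 mm across and 135 mm long with a square flange 28 x 28 x 10 mm at its head end (145 mm overall), 0.25 to 0.4 kg, at first lying on the table. Origin on the axis at the middle of the stem (67.5 mm from the closed tip); x runs along the axis towards the closed tip, away from the flange. May be absent in some runs.
- well3_tip (a point): centre of the closed tip face of well3 (67.5 mm from its origin along +x)
- well3_head (a point): centre of the flange's outer end face of well3 (77.5 mm from its origin along -x)
- well4: a brass thermowell, a plain round stem 24 mm across and 135 mm long with a square flange 28 x 28 x 10 mm at its head end (145 mm overall), 0.25 to 0.4 kg, at first lying on the table. Origin on the axis at the middle of the stem (67.5 mm from the closed tip); x runs along the axis towards the closed tip, away from the flange. May be absent in some runs.
- well4_tip (a point): centre of the closed tip face of well4 (67.5 mm from its origin along +x)
- well4_head (a point): centre of the flange's outer end face of well4 (77.5 mm from its origin along -x)
- clip1: zinc pipe clip 90 x 22 x 40 mm, bystander, origin under its centre
- clip2: zinc pipe clip 90 x 22 x 40 mm, bystander, origin under its centre
- spray: green can, 52 mm across, 150 mm high, bystander, origin under its centre
- tee: copper tee piece 80 mm long, bystander
There are look-alikes about, which are no part of the job. What is shaped like the case but pink is not meant.

How it is judged:
On the way, in this order (a step that is already met when the one before it is completed fails the run):
1. every thermowell present lies home in a V groove while the clamp is still open (x of well1_tip in the frame of vblock between 0.067 and 0.073 m and z of well1_tip in the frame of vblock between 0.0445 and 0.0495 m and z of well1_head in the frame of vblock between 0.044 and 0.05 m and ((y of well1_tip in the frame of vblock between -0.1155 and -0.1095 m and y of well1_head in the frame of vblock between -0.1155 and -0.1095 m) or (y of well1_tip in the frame of vblock between -0.0405 and -0.0345 m and y of well1_head in the frame of vblock between -0.0405 and -0.0345 m) or (y of well1_tip in the frame of vblock between 0.0345 and 0.0405 m and y of well1_head in the frame of vblock between 0.0345 and 0.0405 m) or (y of well1_tip in the frame of vblock between 0.1095 and 0.1155 m and y of well1_head in the frame of vblock between 0.1095 and 0.1155 m)) and x of well2_tip in the frame of vblock between 0.067 and 0.073 m and z of well2_tip in the frame of vblock between 0.0445 and 0.0495 m and z of well2_head in the frame of vblock between 0.044 and 0.05 m and ((y of well2_tip in the frame of vblock between -0.1155 and -0.1095 m and y of well2_head in the frame of vblock between -0.1155 and -0.1095 m) or (y of well2_tip in the frame of vblock between -0.0405 and -0.0345 m and y of well2_head in the frame of vblock between -0.0405 and -0.0345 m) or (y of well2_tip in the frame of vblock between 0.0345 and 0.0405 m and y of well2_head in the frame of vblock between 0.0345 and 0.0405 m) or (y of well2_tip in the frame of vblock between 0.1095 and 0.1155 m and y of well2_head in the frame of vblock between 0.1095 and 0.1155 m)) and x of well3_tip in the frame of vblock between 0.067 and 0.073 m and z of well3_tip in the frame of vblock between 0.0445 and 0.0495 m and z of well3_head in the frame of vblock between 0.044 and 0.05 m and ((y of well3_tip in the frame of vblock between -0.1155 and -0.1095 m and y of well3_head in the frame of vblock between -0.1155 and -0.1095 m) or (y of well3_tip in the frame of vblock between -0.0405 and -0.0345 m and y of well3_head in the frame of vblock between -0.0405 and -0.0345 m) or (y of well3_tip in the frame of vblock between 0.0345 and 0.0405 m and y of well3_head in the frame of vblock between 0.0345 and 0.0405 m) or (y of well3_tip in the frame of vblock between 0.1095 and 0.1155 m and y of well3_head in the frame of vblock between 0.1095 and 0.1155 m)) and x of well4_tip in the frame of vblock between 0.067 and 0.073 m and z of well4_tip in the frame of vblock between 0.0445 and 0.0495 m and z of well4_head in the frame of vblock between 0.044 and 0.05 m and ((y of well4_tip in the frame of vblock between -0.1155 and -0.1095 m and y of well4_head in the frame of vblock between -0.1155 and -0.1095 m) or (y of well4_tip in the frame of vblock between -0.0405 and -0.0345 m and y of well4_head in the frame of vblock between -0.0405 and -0.0345 m) or (y of well4_tip in the frame of vblock between 0.0345 and 0.0405 m and y of well4_head in the frame of vblock between 0.0345 and 0.0405 m) or (y of well4_tip in the frame of vblock between 0.1095 and 0.1155 m and y of well4_head in the frame of vblock between 0.1095 and 0.1155 m)) and value of joint clamp above 0.4 rad), for 0.2 s.
2. the clamp is down with its hook snapped under the pin (value of joint clamp below 0.05 rad and value of joint hook below 0.06 rad), for 0.2 s.
At the end, for the whole second after the job is handed in: Every thermowell present lies in a V groove, both ends within 3 mm of the seat and tip within 3 mm of the back stop; clamp latched (under 0.05 rad, hook under 0.06); case flat on the mat, its centre within 45 mm across and 60 mm along of the mat centre; all at rest (all of step 2 and x of well1_tip in the frame of vblock between 0.067 and 0.073 m and z of well1_tip in the frame of vblock between 0.0445 and 0.0495 m and z of well1_head in the frame of vblock between 0.044 and 0.05 m and ((y of well1_tip in the frame of vblock between -0.1155 and -0.1095 m and y of well1_head in the frame of vblock between -0.1155 and -0.1095 m) or (y of well1_tip in the frame of vblock between -0.0405 and -0.0345 m and y of well1_head in the frame of vblock between -0.0405 and -0.0345 m) or (y of well1_tip in the frame of vblock between 0.0345 and 0.0405 m and y of well1_head in the frame of vblock between 0.0345 and 0.0405 m) or (y of well1_tip in the frame of vblock between 0.1095 and 0.1155 m and y of well1_head in the frame of vblock between 0.1095 and 0.1155 m)) and x of well2_tip in the frame of vblock between 0.067 and 0.073 m and z of well2_tip in the frame of vblock between 0.0445 and 0.0495 m and z of well2_head in the frame of vblock between 0.044 and 0.05 m and ((y of well2_tip in the frame of vblock between -0.1155 and -0.1095 m and y of well2_head in the frame of vblock between -0.1155 and -0.1095 m) or (y of well2_tip in the frame of vblock between -0.0405 and -0.0345 m and y of well2_head in the frame of vblock between -0.0405 and -0.0345 m) or (y of well2_tip in the frame of vblock between 0.0345 and 0.0405 m and y of well2_head in the frame of vblock between 0.0345 and 0.0405 m) or (y of well2_tip in the frame of vblock between 0.1095 and 0.1155 m and y of well2_head in the frame of vblock between 0.1095 and 0.1155 m)) and x of well3_tip in the frame of vblock between 0.067 and 0.073 m and z of well3_tip in the frame of vblock between 0.0445 and 0.0495 m and z of well3_head in the frame of vblock between 0.044 and 0.05 m and ((y of well3_tip in the frame of vblock between -0.1155 and -0.1095 m and y of well3_head in the frame of vblock between -0.1155 and -0.1095 m) or (y of well3_tip in the frame of vblock between -0.0405 and -0.0345 m and y of well3_head in the frame of vblock between -0.0405 and -0.0345 m) or (y of well3_tip in the frame of vblock between 0.0345 and 0.0405 m and y of well3_head in the frame of vblock between 0.0345 and 0.0405 m) or (y of well3_tip in the frame of vblock between 0.1095 and 0.1155 m and y of well3_head in the frame of vblock between 0.1095 and 0.1155 m)) and x of well4_tip in the frame of vblock between 0.067 and 0.073 m and z of well4_tip in the frame of vblock between 0.0445 and 0.0495 m and z of well4_head in the frame of vblock between 0.044 and 0.05 m and ((y of well4_tip in the frame of vblock between -0.1155 and -0.1095 m and y of well4_head in the frame of vblock between -0.1155 and -0.1095 m) or (y of well4_tip in the frame of vblock between -0.0405 and -0.0345 m and y of well4_head in the frame of vblock between -0.0405 and -0.0345 m) or (y of well4_tip in the frame of vblock between 0.0345 and 0.0405 m and y of well4_head in the frame of vblock between 0.0345 and 0.0405 m) or (y of well4_tip in the frame of vblock between 0.1095 and 0.1155 m and y of well4_head in the frame of vblock between 0.1095 and 0.1155 m)) and z of case in the frame of mat below 0.008 m and angle between case's own z axis and vertical below 0.1 rad and x of case in the frame of mat between -0.045 and 0.045 m and y of case in the frame of mat between -0.06 and 0.06 m and linear speed of each of well1, well2, well3, well4, case below 0.02 m/s); the robot touches nothing.
It fails at once if a bystander (pipe clip, can or tee) is moved more than 4 cm (distance of any of clip1, clip2, spray, tee from where it was at the start of the episode above 0.04 m).
Of well1, well2, well3, well4 only 3 to 4 are there at a start; the rules pass over those that are not, and their reading is None.
At some moment in a run one of well1, well2, well3, well4, case may be knocked a few centimetres aside while the robot is not near it.
Once in a run the grip may slacken for a moment while it holds something.
It also fails if it takes over 210 s, if anything falls off the work surface, if the arm or the gripper's body presses on something with over 40 N, if the wrist force passes 120 N, or if a joint passes its speed limit or range.

## Working session

There is one attempt and no reset: what is moved stays moved. The work goes in short steps, Python scripts to look and compute and a tool call to move; the robot and the scene stay as the last step left them, time stands still between calls to the robot, and variables do not carry over. Pictures are saved under pics/ and viewed, about 12 in all and at most 16, crops included, and the job is handed in when it is done.

Besides the shell and the picture viewer there is one more tool, called after "Emit:" as name(argument=value, ...) on one line, values as JSON. play_rows: Moves the arm, as the interface text tells. Its arguments: {"type":"object","properties":{"rows":{"type":"array"},"grip_force":{"type":"number"}},"required":["rows"]}

```bash
mkdir -p pics; ls; cat > h.py <<'E'
import numpy as np, cv2
from scipy.spatial.transform import Rotation as R
from plant import r
def grab(n):
    o=r.get_obs(); f=r.grab_frame(n)
    if n=='wrist':
        T=np.eye(4); T[:3,:3]=R.from_quat(o['ee_rot']).as_matrix(); T[:3,3]=o['eef_pos']
        f['cam_to_world']=T@f['T_tool_cam']
    return f
def world(f):
    K=f['camera_matrix'];d=f['depth'];v,u=np.mgrid[:480,:640]
    x=(u-K[0,2])/K[0,0]*d; y=(v-K[1,2])/K[1,1]*d
    P=np.stack([x,-y,-d],-1)@f['cam_to_world'][:3,:3].T+f['cam_to_world'][:3,3]
    P[d==0]=np.nan
    return P
def save(f,name): cv2.imwrite('pics/'+name+'.png',cv2.cvtColor(f['frame'],cv2.COLOR_RGB2BGR)); np.savez('pics/'+name,P=world(f),frame=f['frame'])
def obs():
    o=r.get_obs(); print({k:np.round(o[k],4).tolist() for k in('clock','eef_pos','ee_rot','force','grip_width','qpos')})
E
python3 - <<'E'
from h import *
obs()
for n in('scene','side'):
    f=grab(n); save(f,n+'0'); print([k for k in f]); print(np.round(f['cam_to_world'],3).tolist(), f['camera_matrix'].tolist())
E
```

```text
pics
{'clock': 0.0, 'eef_pos': [0.1604, 0.6037, 0.2307], 'ee_rot': [-0.4313, 0.5609, 0.4308, 0.5602], 'force': [0.6411, 0.0185, -0.5006], 'grip_width': 0.0849, 'qpos': [1.2155, 0.4942, 1.3461, -0.0, 1.3025, -0.0955]}
['frame', 'depth', 'camera_matrix', 'cam_to_world']
[[-0.479, -0.535, 0.696, 1.408], [0.878, -0.291, 0.38, 0.46], [-0.001, 0.793, 0.609, 0.84], [0.0, 0.0, 0.0, 1.0]] [[531.428456923284, 0.0, 314.9243086925464], [0.0, 531.428456923284, 231.9134277881136], [0.0, 0.0, 1.0]]
['frame', 'depth', 'camera_matrix', 'cam_to_world']
[[0.853, 0.354, -0.384, 0.148], [-0.522, 0.558, -0.645, -0.722], [-0.014, 0.751, 0.66, 0.773], [0.0, 0.0, 0.0, 1.0]] [[440.3536615705805, 0.0, 323.43441286654445], [0.0, 440.3536615705805, 244.49684553055533], [0.0, 0.0, 1.0]]
```

View pics/scene0.png

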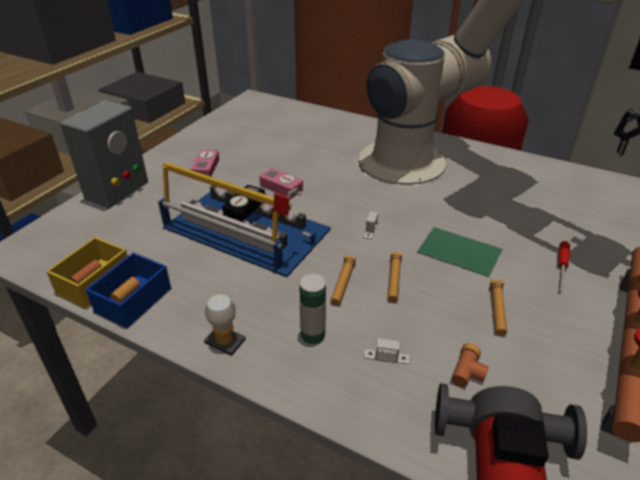

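View pics/side0.png

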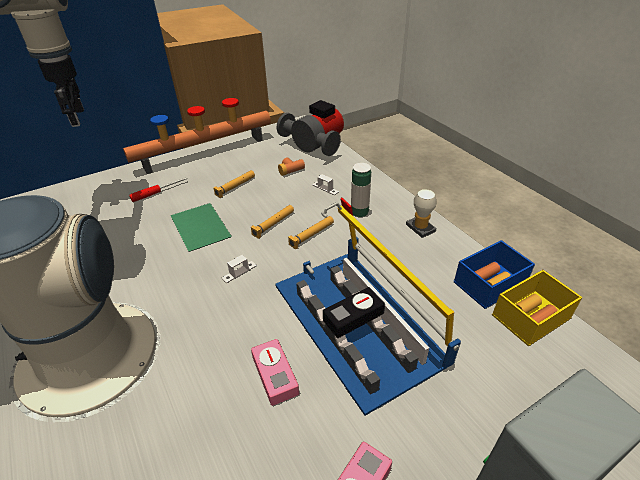

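```bash
cat >> h.py <<'E'
def blobs(P,frame,lo,hi,zr,xr=(0.2,1.1),yr=(-.6,.9),minn=60):
    hsv=cv2.cvtColor(frame,cv2.COLOR_RGB2HSV)
    m=cv2.inRange(hsv,np.array(lo),np.array(hi))>0
    with np.errstate(invalid='ignore'):
        m&=(P[...,2]>zr[0])&(P[...,2]<zr[1])&(P[...,0]>xr[0])&(P[...,0]<xr[1])&(P[...,1]>yr[0])&(P[...,1]<yr[1])
    n,l,s,c=cv2.connectedComponentsWithStats(m.astype(np.uint8))
    return [(c[i].round(),P[l==i]) for i in range(1,n) if s[i,4]>=minn]
def rect(Q):
    (c,s,a)=cv2.minAreaRect((Q[:,:2]*1000).astype(np.float32)); return np.round(c,1).tolist(),np.round(s,1).tolist(),round(a,1)
E
python3 - <<'E'
from h import *
for n in('scene0','side0'):
    d=np.load(f'pics/{n}.npz');P,F=d['P'],d['frame']
    print(n)
    for nm,lo,hi,zr in(('brass',(10,120,60),(28,255,255),(.004,.06)),('blue',(100,120,40),(125,255,255),(.004,.016)),('green',(60,80,30),(90,255,255),(-.002,.012)),('black',(0,0,0),(180,255,50),(.07,.1)),('yellow',(18,120,60),(32,255,255),(.1,.3)),('red',(0,150,60),(8,255,255),(.08,.3))):
        for c,Q in blobs(P,F,lo,hi,zr): print(nm,c,len(Q),rect(Q),'z',np.round(np.percentile(Q[:,2],[2,50,98]),4))
E
```

```text
scene0
brass [ 86. 261.] 1164 ([854.3, -431.5], [79.6, 126.2], 89.0) z [0.0076 0.0359 0.0592]
brass [ 76. 289.] 660 ([883.5, -386.9], [83.0, 164.8], 55.9) z [0.0057 0.039  0.0596]
brass [394. 276.] 440 ([526.5, 186.0], [145.7, 24.0], 19.6) z [0.0103 0.0251 0.0307]
brass [343. 280.] 456 ([594.1, 88.8], [145.7, 22.5], 14.1) z [0.0099 0.0247 0.03  ]
brass [125. 289.] 331 ([860.4, -316.7], [65.7, 39.3], 16.7) z [0.0201 0.0334 0.0391]
brass [498. 307.] 568 ([511.5, 419.6], [144.8, 26.4], 18.1) z [0.0111 0.0249 0.0305]
brass [223. 335.] 207 ([869.5, -42.4], [21.8, 36.7], 43.0) z [0.0155 0.037  0.0509]
brass [469. 364.] 552 ([699.6, 411.1], [83.4, 51.7], 2.7) z [0.0131 0.0319 0.0404]
blue [211. 201.] 183 ([479.8, -375.9], [79.2, 51.3], 76.0) z [0.008  0.0116 0.0148]
blue [260. 219.] 178 ([483.1, -209.0], [36.1, 75.9], 4.4) z [0.0087 0.0119 0.0149]
blue [255. 243.] 2967 ([527.0, -225.3], [381.3, 213.2], 89.2) z [0.0077 0.0116 0.015 ]
blue [141. 277.] 107 ([806.1, -331.4], [38.2, 28.2], 84.2) z [0.0043 0.0082 0.0156]
blue [134. 310.] 276 ([883.5, -267.4], [81.2, 164.4], 55.5) z [0.0045 0.0105
[... 2180 characters left out ...]
.4], 1.6) z [0.071  0.0826 0.0855]
yellow [232. 113.] 66 ([616.8, 659.7], [20.8, 25.0], 72.6) z [0.1022 0.1228 0.1422]
yellow [198. 122.] 72 ([496.9, 660.3], [18.5, 25.7], 73.7) z [0.1006 0.1205 0.1432]
yellow [162. 131.] 74 ([375.8, 658.8], [16.2, 25.6], 66.0) z [0.1005 0.1223 0.1436]
yellow [400. 269.] 1434 ([594.4, -231.3], [365.8, 28.3], 88.8) z [0.1112 0.1784 0.1819]
red [230. 102.] 125 ([618.1, 667.0], [55.0, 54.4], 53.6) z [0.151  0.1615 0.1648]
red [196. 110.] 126 ([498.4, 666.4], [55.6, 53.9], 71.3) z [0.1525 0.1619 0.1645]
red [330. 119.] 257 ([897.7, 485.8], [70.4, 113.3], 88.8) z [0.0811 0.097  0.112 ]
red [347. 205.] 60 ([596.1, -68.5], [5.0, 38.4], 0.9) z [0.1832 0.1972 0.2019]
```

```bash
cat >> h.py <<'E'
def go(x,y,z,phi=90.,flip=False):
    """target TCP, tool x down, tool z at azimuth phi deg"""
    o=r.get_obs(); M=R.from_quat(o['ee_rot']).as_matrix(); p=np.array(o['eef_pos'])
    a=np.radians(phi); zt=np.array([np.cos(a),np.sin(a),0]); xt=np.array([0,0,-1.]); yt=np.cross(zt,xt)
    if flip: zt,yt=-zt,-yt
    T=np.column_stack([xt,yt,zt])
    print('->',(x,y,z,phi),'shift',np.round(M.T@(np.array([x,y,z])-p),4).tolist(),'rot',np.round(R.from_matrix(M.T@T).as_rotvec(),4).tolist())
E
python3 - <<'E'
from h import *
print(R.from_quat(r.get_obs()['ee_rot']).as_matrix().round(3))
go(.48,.15,.25); go(.48,.15,.25,flip=True)
f=grab('wrist'); print(f['cam_to_world'].round(3).tolist(), f['T_tool_cam'].round(3).tolist(), f['camera_matrix'].tolist())
E
```

```text
[[-0.    -0.966  0.257]
 [-0.001  0.257  0.966]
 [-1.     0.    -0.001]]
-> (0.48, 0.15, 0.25, 90.0) shift [-0.0189, -0.4254, -0.3565] rot [-0.2598, -0.001, -0.0002]
-> (0.48, 0.15, 0.25, 90.0) shift [-0.0189, -0.4254, -0.3565] rot [2.8818, -0.0003, 0.0014]
[[0.257, -0.926, -0.277, 0.09], [0.966, 0.246, 0.074, 0.624], [0.0, -0.286, 0.958, 0.372], [0.0, 0.0, 0.0, 1.0]] [[-0.001, 0.286, -0.958, -0.141], [-0.0, 0.958, 0.286, 0.073], [1.0, 0.001, -0.001, 0.001], [0.0, 0.0, 0.0, 1.0]] [[387.83465239590106, 0.0, 325.2207659333386], [0.0, 387.83465239590106, 236.64953824716372], [0.0, 0.0, 1.0]]
```

Emit:
play_rows(rows=[[-0.1,-0.425,-0.357,-0.26,0,0,1],[-0.1,-0.425,-0.357,-0.26,0,0,1],[-0.1,-0.425,-0.357,-0.26,0,0,1],[-0.1,-0.425,-0.357,-0.26,0,0,1],[-0.1,-0.425,-0.357,-0.26,0,0,1],[-0.1,-0.425,-0.357,-0.26,0,0,1],[-0.1,-0.425,-0.357,-0.26,0,0,1],[-0.1,-0.425,-0.357,-0.26,0,0,1]])

```text
clock: 1.15
eef_pos: [0.4428, 0.2014, 0.3199]
ee_rot: [-0.5, 0.5, 0.5, 0.5]
force: [0.8, 1.2, -0.3]
grip_width: 0.0853
```

```bash
python3 - <<'E'
from h import *
obs(); go(.47,-.244,.3)
f=grab('wrist'); save(f,'w1')
E
```

```text
{'clock': 1.15, 'eef_pos': [0.4428, 0.2014, 0.3199], 'ee_rot': [-0.5, 0.4999, 0.5001, 0.5], 'force': [0.8371, 1.1659, -0.2614], 'grip_width': 0.0853, 'qpos': [0.304, 0.2122, 1.5386, 0.0001, 1.3907, -1.267]}
-> (0.47, -0.244, 0.3, 90.0) shift [0.0199, -0.0271, -0.4454] rot [0.0002, 0.0001, 0.0]
```

Emit:
play_rows(rows=[[0.02,-0.027,-0.445,0,0,0,1],[0.02,-0.027,-0.445,0,0,0,1],[0.02,-0.027,-0.445,0,0,0,1],[0.02,-0.027,-0.445,0,0,0,1],[0.02,-0.027,-0.445,0,0,0,1],[0.02,-0.027,-0.445,0,0,0,1],[0.02,-0.027,-0.445,0,0,0,1],[0.02,-0.027,-0.445,0,0,0,1]])

```text
clock: 2.2
eef_pos: [0.4689, -0.2452, 0.2989]
ee_rot: [-0.499, 0.501, 0.499, 0.501]
force: [-0.3, 0.6, 0.4]
grip_width: 0.0852
```

```bash
python3 - <<'E'
from h import *
obs(); f=grab('wrist'); save(f,'w2'); P=world(f)
for nm,lo,hi,zr in(('blue',(100,120,40),(125,255,255),(.004,.016)),('black',(0,0,0),(180,255,60),(.075,.095)),('railtop',(0,0,50),(180,70,255),(.040,.054)),('stop',(0,0,50),(180,70,255),(.055,.07))):
    for c,Q in blobs(P,f['frame'],lo,hi,zr,minn=300): print(nm,c,len(Q),rect(Q),'z',np.round(np.percentile(Q[:,2],[2,50,98]),4))
E
```

```text
{'clock': 2.2, 'eef_pos': [0.4689, -0.2452, 0.2989], 'ee_rot': [-0.4991, 0.5011, 0.4992, 0.5007], 'force': [-0.2653, 0.6077, 0.3903], 'grip_width': 0.0852, 'qpos': [-0.5943, 0.2948, 1.4804, -0.0005, 1.3666, -2.1615]}
blue [231. 197.] 10215 ([501.7, -344.3], [138.3, 175.8], 89.0) z [0.0068 0.0086 0.0103]
blue [433. 203.] 16301 ([523.9, -154.1], [236.3, 211.2], 88.7) z [0.0072 0.0088 0.0106]
blue [356. 309.] 2596 ([617.6, -209.9], [217.4, 22.0], 88.6) z [0.0071 0.0087 0.0102]
black [328. 228.] 4442 ([501.2, -241.7], [118.7, 57.2], 1.1) z [0.0788 0.0815 0.0831]
railtop [197. 178.] 518 ([451.8, -374.2], [26.8, 19.9], 88.2) z [0.0405 0.0452 0.0471]
railtop [257. 180.] 1001 ([453.4, -313.3], [54.0, 20.5], 88.7) z [0.0406 0.0454 0.0471]
railtop [402. 182.] 998 ([456.6, -163.7], [53.2, 20.2], 88.9) z [0.0406 0.0456 0.0471]
railtop [463. 183.] 510 ([457.8, -103.1], [26.5, 20.2], 89.8) z [0.0404 0.0455 0.0473]
railtop [203. 261.] 450 ([542.0, -375.9], [26.5, 21.0], 88.3) z [0.0407 0.0451 0.047 ]
railtop [260. 262.] 886 ([542.9, -314.9], [53.5, 20.9], 89.6) z [0.0404 0.0453 0.047 ]
railtop [397. 265.] 863 ([546.6, -166.1], [53.9, 20.7], 88.8) z [0.0408 0.0455 0.0472]
railtop [453. 265.] 442 ([548.2, -105.2], [26.4, 21.1], 88.1) z [0.0403 0.0455 0.0473]
railtop [247. 285.] 561 ([567.9, -330.7], [118.3, 1.8], 88.6) z [0.0402 0.0471 0.0537]
railtop [409. 287.] 539 ([572.0, -151.1], [115.0, 2.0], 88.8) z [0.0404 0.0473 0.0538]
stop [328. 294.] 2746 ([574.7, -241.4], [297.9, 11.3], 88.7) z [0.0556 0.0604 0.062 ]
```

View pics/w2.png

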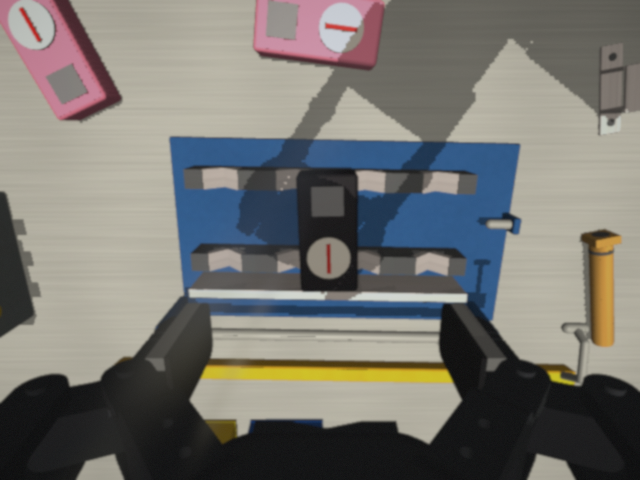

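Emit:
play_rows(rows=[[0.1,-0.032,0.0035,0.0227,0,0,1],[0.1,-0.032,0.0035,0.0227,0,0,1],[0.16,-0.032,0.0035,0.0227,0,0,1],[0.21,-0.032,0.0035,0.0227,0,0,1],[0.25,-0.032,0.0035,0.0227,0,0,1],[0.251,-0.032,0.0035,0.0227,0,0,1],[0.251,-0.032,0.0035,0.0227,0,0,-1],[0.251,-0.032,0.0035,0.0227,0,0,-1]], grip_force=50)

```text
clock: 3.25
eef_pos: [0.5023, -0.2385, 0.0508]
ee_rot: [-0.496, 0.505, 0.493, 0.506]
force: [0.3, 2.0, 4.7]
grip_width: 0.0575
```

Emit:
play_rows(rows=[[0,0,0,0,0,0,-1],[0,0,0,0,0,0,-1],[0,0,0,0,0,0,-1],[-0.03,0,0,0,0,0,-1],[-0.08,0,0,0,0,0,-1],[-0.14,0,0,0,0,0,-1],[-0.14,0,0,0,0,0,-1],[-0.14,0,0,0,0,0,-1]])

```text
clock: 4.25
eef_pos: [0.5011, -0.2381, 0.1896]
ee_rot: [-0.495, 0.505, 0.494, 0.506]
force: [0.0, 0.3, -2.8]
grip_width: 0.0571
```

```bash
python3 - <<'E'
from h import *
obs(); go(.41,.1,.2); go(.346,.286,.2)
E
```

```text
{'clock': 4.25, 'eef_pos': [0.5011, -0.2381, 0.1896], 'ee_rot': [-0.4949, 0.5054, 0.4938, 0.5057], 'force': [0.0038, 0.3308, -2.7812], 'grip_width': 0.0571, 'qpos': [-0.5512, 0.4406, 1.574, 0.0, 1.1253, -2.0995]}
-> (0.41, 0.1, 0.2, 90.0) shift [-0.0108, 0.0987, 0.336] rot [-0.0225, -0.0009, 0.0015]
-> (0.346, 0.286, 0.2, 90.0) shift [-0.0111, 0.1669, 0.5205] rot [-0.0225, -0.0009, 0.0015]
```

Emit:
play_rows(rows=[[0,0.099,0.336,-0.0225,0,0,-1],[0,0.099,0.336,-0.0225,0,0,-1],[0,0.099,0.336,-0.0225,0,0,-1],[0,0.099,0.336,-0.0225,0,0,-1],[0,0.099,0.336,-0.0225,0,0,-1],[0,0.167,0.5205,-0.0225,0,0,-1],[0,0.167,0.5205,-0.0225,0,0,-1],[0,0.167,0.5205,-0.0225,0,0,-1]])

```text
clock: 5.25
eef_pos: [0.3591, 0.243, 0.188]
ee_rot: [-0.5, 0.5, 0.5, 0.5]
force: [1.2, -0.0, -1.6]
grip_width: 0.0572
```

```bash
python3 - <<'E'
from h import *
obs(); go(.346,.286,.010)
E
```

```text
{'clock': 5.25, 'eef_pos': [0.3591, 0.243, 0.188], 'ee_rot': [-0.4998, 0.5005, 0.5001, 0.4996], 'force': [1.1571, -0.0231, -1.5938], 'grip_width': 0.0572, 'qpos': [0.457, 0.2869, 1.8504, -0.0, 1.0057, -1.1137]}
-> (0.346, 0.286, 0.01, 90.0) shift [0.1779, 0.0129, 0.0431] rot [-0.0001, -0.0006, -0.0012]
```

Emit:
play_rows(rows=[[0.05,0.013,0.035,0,0,0,-1],[0.1,0.013,0.035,0,0,0,-1],[0.1,0.013,0.035,0,0,0,-1],[0.1,0.013,0.035,0,0,0,-1]])

```text
clock: 5.75
eef_pos: [0.3479, 0.2762, 0.0895]
ee_rot: [-0.5, 0.5, 0.5, 0.5]
force: [0.5, 0.2, -0.8]
grip_width: 0.0576
```

```bash
python3 - <<'E'
from h import *
obs(); go(.346,.286,.010)
E
```

```text
{'clock': 5.75, 'eef_pos': [0.3479, 0.2762, 0.0895], 'ee_rot': [-0.4998, 0.5002, 0.4999, 0.5001], 'force': [0.4589, 0.1533, -0.7731], 'grip_width': 0.0576, 'qpos': [0.5365, 0.4691, 1.937, -0.0, 0.7357, -1.0337]}
-> (0.346, 0.286, 0.01, 90.0) shift [0.0795, 0.0019, 0.0098] rot [-0.0006, -0.0001, -0.0002]
```

Emit:
play_rows(rows=[[0.04,0.002,0.01,0,0,0,-1],[0.07,0.002,0.01,0,0,0,-1],[0.079,0.002,0.01,0,0,0,-1],[0.079,0.002,0.01,0,0,0,-1],[0.079,0.002,0.01,0,0,0,1],[0.079,0.002,0.01,0,0,0,1],[0.079,0.002,0.01,0,0,0,1],[0.079,0.002,0.01,0,0,0,1]])

```text
clock: 6.75
eef_pos: [0.3457, 0.2865, 0.0097]
ee_rot: [-0.5, 0.5, 0.5, 0.5]
force: [-0.6, -0.3, 0.5]
grip_width: 0.0851
```

Emit:
play_rows(rows=[[-0.03,0,0,0,0,0,1],[-0.09,0,0,0,0,0,1],[-0.15,-0.03,0,0,0,0,1],[-0.2,-0.06,-0.02,0,0,0,1],[-0.26,-0.1,-0.04,0,0,0,1],[-0.3,-0.15,-0.04,0,0,0,1],[-0.3,-0.15,-0.04,0,0,0,1],[-0.3,-0.15,-0.04,0,0,0,1]])

```text
clock: 7.75
eef_pos: [0.4963, 0.2463, 0.3098]
ee_rot: [-0.5, 0.5, 0.5, 0.5]
force: [-0.4, 0.5, 0.1]
grip_width: 0.0855
```

```bash
cat >> h.py <<'E'
def wells(P,F,**k):
    for c,Q in blobs(P,F,(10,110,50),(30,255,255),(.004,.07),minn=150,**k):
        (cx,cy),(a,b),an=cv2.minAreaRect((Q[:,:2]*1000).astype(np.float32))
        if a<b: an+=90
        an=(an+90)%180-90
        u=np.array([np.cos(np.radians(an)),np.sin(np.radians(an))]); v=np.array([-u[1],u[0]])
        C=np.array([cx,cy]); q=Q[:,:2]*1000-C; t=q@u; s=q@v
        # stem line: middle 80 mm
        m=np.abs(t)<45
        w=[np.ptp(np.percentile(s[(t>lo)&(t<hi)],[2,98])) if ((t>lo)&(t<hi)).sum()>8 else 0 for lo,hi in((-75,-62),(62,75))]
        print('brass px',c,len(Q),'centre',C.round(1),'len,wid',round(max(a,b),1),round(min(a,b),1),'ang',round(an,1),'stem mid off',round(np.median(s[m]),1),'end widths -u,+u',np.round(w,1),'ztop',np.percentile(Q[:,2],[50,97]).round(4))
E
python3 - <<'E'
from h import *
obs(); f=grab('wrist'); save(f,'w3'); P=world(f)
wells(P,f['frame'])
for c,Q in blobs(P,f['frame'],(0,0,0),(180,255,60),(.015,.06),yr=(.15,.45),xr=(.25,.45)): print('case',c,len(Q),rect(Q),np.percentile(Q[:,2],[2,50,98]).round(4))
for c,Q in blobs(P,f['frame'],(60,80,30),(90,255,255),(-.005,.012)): print('mat',c,len(Q),rect(Q))
E
```

```text
{'clock': 7.75, 'eef_pos': [0.4963, 0.2463, 0.3098], 'ee_rot': [-0.4999, 0.4999, 0.4997, 0.5005], 'force': [-0.4142, 0.5317, 0.1306], 'grip_width': 0.0855, 'qpos': [0.3528, 0.3234, 1.4066, -0.0, 1.4106, -1.2172]}
brass px [466. 144.] 442 centre [448.5 400.7] len,wid 27.0 18.5 ang -72.5 stem mid off -2.3 end widths -u,+u [0 0] ztop [0.0257 0.0282]
brass px [251. 160.] 395 centre [464.9 166.5] len,wid 28.3 17.8 ang -72.1 stem mid off -1.1 end widths -u,+u [0 0] ztop [0.0257 0.0279]
brass px [477. 206.] 2086 centre [519.1 422.2] len,wid 123.2 21.7 ang 16.9 stem mid off -1.8 end widths -u,+u [0 0] ztop [0.0218 0.0247]
brass px [275. 218.] 1862 centre [534.2 191.1] len,wid 122.3 22.9 ang 19.9 stem mid off 0.8 end widths -u,+u [0 0] ztop [0.0219 0.0244]
brass px [174. 217.] 414 centre [529.9  74.4] len,wid 28.4 18.4 ang -76.8 stem mid off -2.2 end widths -u,+u [0 0] ztop [0.025  0.0277]
brass px [193. 267.] 1557 centre [600.9  90.9] len,wid 122.2 21.7 ang 12.4 stem mid off 2.9 end widths -u,+u [0 0] ztop [0.0214 0.0242]
brass px [438. 354.] 539 centre [699.7 390.7] len,wid 83.5 19.9 ang 8.9 stem mid off -1.5 end widths -u,+u [0 0] ztop [0.0248 0.0309]
case [365.  52.] 3854 ([359.8, 288.2], [93.9, 57.1], 1.8) [0.029  0.0376 0.0395]
mat [308.  50.] 5719 ([353.4, 229.7], [62.4, 97.3], 89.9)
mat [422.  50.] 5285 ([355.6, 348.7], [56.6, 101.9], 88.3)
```

View pics/w3.png

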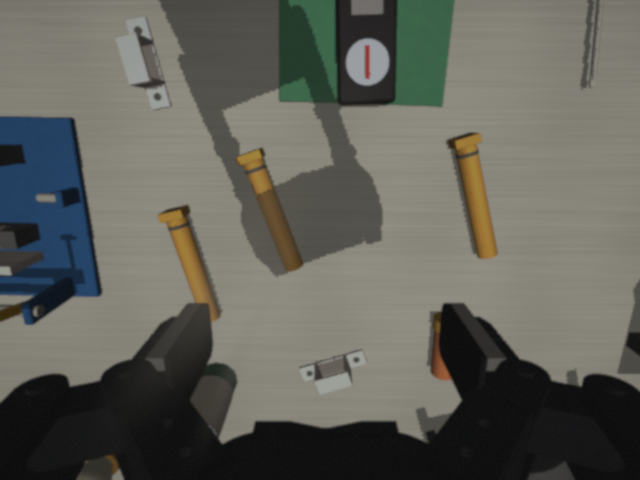

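```bash
python3 - <<'E'
from h import *
go(.528,.189,.1,109.7)
d=np.load('pics/w3.npz');P,F=d['P'],d['frame']
d2=np.load('pics/side0.npz');P2=d2['P']
m=(np.abs(P2[...,0]-.69)<.15)&(np.abs(P2[...,1]-.05)<.12)&(P2[...,2]>.08)&(P2[...,2]<.17)
print('spray?',rect(P2[m]),np.percentile(P2[m][:,2],[50,98]))
E
```

```text
-> (0.528, 0.189, 0.1, 109.7) shift [0.2089, -0.0331, -0.0572] rot [-0.3441, -0.0001, -0.0009]
spray? ([713.2, 26.1], [253.3, 191.9], 0.0) [0.11643994 0.15227421]
```

Emit:
play_rows(rows=[[0.05,-0.033,-0.057,-0.17,0,0,0.3],[0.1,-0.033,-0.057,-0.344,0,0,0.3],[0.16,-0.033,-0.057,-0.344,0,0,0.3],[0.21,-0.033,-0.057,-0.344,0,0,0.3],[0.26,-0.033,-0.057,-0.344,0,0,0.3],[0.29,-0.033,-0.057,-0.344,0,0,0.3],[0.302,-0.033,-0.057,-0.344,0,0,0.3],[0.302,-0.033,-0.057,-0.344,0,0,0.3]])

```text
clock: 8.8
eef_pos: [0.5277, 0.1895, 0.0073]
ee_rot: [-0.578, 0.407, 0.579, 0.407]
force: [0.6, -0.0, 0.2]
grip_width: 0.0557
```

Emit:
play_rows(rows=[[0,0,0,0,0,0,-1],[0,0,0,0,0,0,-1],[0,0,0,0,0,0,-1],[0,0,0,0,0,0,-1],[0,0,0,0,0,0,-1]], grip_force=60)

```text
clock: 9.43
eef_pos: [0.5293, 0.1898, 0.009]
ee_rot: [0.579, -0.406, -0.578, -0.408]
force: [-1.7, 1.0, 12.3]
grip_width: 0.0215
```

```bash
python3 - <<'E'
from h import *
obs()
E
```

```text
{'clock': 9.425, 'eef_pos': [0.5293, 0.1898, 0.009], 'ee_rot': [0.5788, -0.4064, -0.5778, -0.4075], 'force': [-1.6731, 1.0481, 12.337], 'grip_width': 0.0215, 'qpos': [0.238, 0.7104, 1.6993, 0.0001, 0.7297, -1.6772]}
```

Emit:
play_rows(rows=[[0,0,0,0,0,0,0.0],[0,0,0,0,0,0,0.0],[0.006,0,0,0,0,0,0.0],[0.006,0,0,0,0,0,0.0],[0.006,0,0,0,0,0,-1],[0.006,0,0,0,0,0,-1],[0.006,0,0,0,0,0,-1],[0.006,0,0,0,0,0,-1]])

```text
clock: 10.42
eef_pos: [0.5286, 0.1894, 0.0016]
ee_rot: [0.578, -0.407, -0.578, -0.407]
force: [-1.0, -1.0, 3.9]
grip_width: 0.0219
```

```bash
python3 - <<'E'
from h import *
obs()
E
```

```text
{'clock': 10.425, 'eef_pos': [0.5286, 0.1894, 0.0016], 'ee_rot': [0.5782, -0.407, -0.5782, -0.407], 'force': [-0.9865, -0.9978, 3.9003], 'grip_width': 0.0219, 'qpos': [0.2378, 0.7227, 1.7022, -0.0, 0.7167, -1.6771]}
```

Emit:
play_rows(rows=[[-0.01,0,0,0,0,0,-1],[-0.03,0,0,0,0,0,-1],[-0.07,0,0,0,0,0,-1],[-0.12,0,0,0,0,0,-1],[-0.16,0,0,0,0,0,-1],[-0.16,0,0,0,0,0,-1]], grip_force=80)

```text
clock: 11.18
eef_pos: [0.5302, 0.1898, 0.1648]
ee_rot: [0.58, -0.406, -0.577, -0.409]
force: [0.8, 0.6, -3.5]
grip_width: 0.0215
```

```bash
python3 - <<'E'
from h import *
obs()
c=np.cos(np.radians(-1.3));s=np.sin(np.radians(-1.3))
def b2w(x,y): return (.4999+c*x-s*y, -.2400+s*x+c*y)
for y in(-.1125,-.0375,.0375,.1125): print(y,np.round(b2w(-.008,y),4))
x,y=b2w(-.008,-.0375); go(x,y,.16,88.7)
E
```

```text
{'clock': 11.175, 'eef_pos': [0.5302, 0.1898, 0.1648], 'ee_rot': [0.5795, -0.4055, -0.5768, -0.4086], 'force': [0.7646, 0.5887, -3.4509], 'grip_width': 0.0215, 'qpos': [0.2378, 0.4796, 1.5847, 0.0, 1.0716, -1.677]}
-0.1125 [ 0.4893 -0.3523]
-0.0375 [ 0.4911 -0.2773]
0.0375 [ 0.4928 -0.2023]
0.1125 [ 0.4945 -0.1273]
-> (np.float64(0.4910512841164391), np.float64(-0.27730884918101895), 0.16, 88.7) shift [0.004, 0.1944, -0.4266] rot [0.3666, 0.0005, 0.0057]
```

Emit:
play_rows(rows=[[0,0.139,-0.152,0.18,0,0,-1],[0,0.139,-0.152,0.366,0,0,-1],[0,0.139,-0.152,0.366,0,0,-1],[0,0.16,-0.211,0.366,0,0,-1],[0,0.183,-0.273,0.366,0,0,-1],[0,0.203,-0.33,0.366,0,0,-1],[0,0.207,-0.34,0.366,0,0,-1],[0,0.2,-0.39,0.366,0,0,-1]])

```text
clock: 12.18
eef_pos: [0.4701, -0.2456, 0.1606]
ee_rot: [-0.493, 0.506, 0.495, 0.506]
force: [1.6, -0.2, -3.0]
grip_width: 0.0216
```

Emit:
play_rows(rows=[[0,-0.02,-0.038,0,0,0,-1],[0,-0.02,-0.038,0,0,0,-1],[0,-0.02,-0.038,0,0,0,-1]])

```text
clock: 12.55
eef_pos: [0.4902, -0.2829, 0.1606]
ee_rot: [-0.494, 0.506, 0.495, 0.505]
force: [-0.6, 0.4, -2.2]
grip_width: 0.0211
```

```bash
python3 - <<'E'
from h import *
obs(); go(.491,-.2773,.16,88.7); go(.491,-.2773,.041,88.7); f=grab('wrist'); save(f,'w4')
E
```

```text
{'clock': 12.55, 'eef_pos': [0.4902, -0.2829, 0.1606], 'ee_rot': [-0.4936, 0.5056, 0.4952, 0.5054], 'force': [-0.5831, 0.4413, -2.2012], 'grip_width': 0.0211, 'qpos': [-0.629, 0.4918, 1.5757, 0.0001, 1.0764, -2.1776]}
-> (0.491, -0.2773, 0.16, 88.7) shift [0.0006, -0.0007, 0.0056] rot [0.0004, 0.0014, -0.0018]
-> (0.491, -0.2773, 0.041, 88.7) shift [0.1196, -0.0009, 0.0054] rot [0.0004, 0.0014, -0.0018]
```

View pics/w4.png

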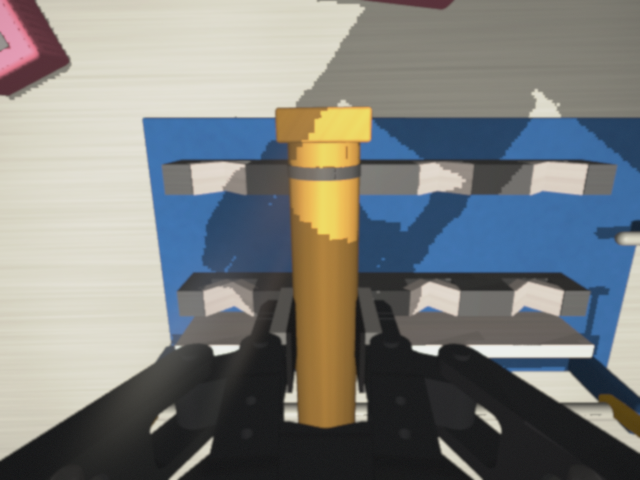

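```bash
cat >> h.py <<'E'
VB=(.4999,-.2400,-1.3)
def toB(P):
    a=np.radians(VB[2]);c,s=np.cos(a),np.sin(a);d=P-np.array([VB[0],VB[1],0])
    return np.stack([c*d[...,0]+s*d[...,1],-s*d[...,0]+c*d[...,1],d[...,2]],-1)*1000
def chk(name):
    d=np.load(f'pics/{name}.npz');P,F=d['P'],d['frame'];B=toB(P)
    hsv=cv2.cvtColor(F,cv2.COLOR_RGB2HSV)
    br=cv2.inRange(hsv,(10,110,50),(30,255,255))>0
    n,l,s,c=cv2.connectedComponentsWithStats((br&(np.abs(B[...,0])<150)&(np.abs(B[...,1])<190)&(B[...,2]>35)).astype(np.uint8))
    for i in range(1,n):
        if s[i,4]<150: continue
        Q=B[l==i]; print('brass',c[i].round(),s[i,4],'x',np.percentile(Q[:,0],[1,99]).round(1),end=' ')
        for lo in range(-90,90,15):
            q=Q[(Q[:,0]>lo)&(Q[:,0]<lo+15)]
            if len(q)>30: t=np.percentile(q[:,2],95); e=np.percentile(q[:,1],[2,98]); print(f'[{lo+7}: y {e.mean():.1f} w {np.ptp(e):.0f} zt {t:.1f}]',end=' ')
        print()
    g=(hsv[...,1]<80)&(B[...,2]>42)&(B[...,2]<49)&(np.abs(B[...,1])<160)
    for x0 in(-45,45):
        q=B[g&(np.abs(B[...,0]-x0)<11)]; h=np.sort(q[:,1]); k=np.where(np.diff(h)>10)[0]
        print('rail',x0,'x',np.percentile(q[:,0],[2,98]).round(1),'gaps(y)',[(round(h[i],1),round(h[i+1],1)) for i in k],'z',np.median(q[:,2]).round(1))
E
python3 - <<'E'
from h import *
chk('w4')
print('w2'); chk('w2')
E
```

```text
brass [324. 135.] 5011 x [-85.2 -68.3] [-83: y -42.6 w 26 zt 186.5] [-68: y -42.6 w 21 zt 183.7] 
brass [325. 298.] 15377 x [-63.4  29. ] [-68: y -42.7 w 22 zt 183.5] [-53: y -42.4 w 22 zt 183.3] [-38: y -42.3 w 21 zt 183.1] [-23: y -42.1 w 22 zt 183.2] [-8: y -42.0 w 21 zt 182.6] [7: y -41.9 w 21 zt 182.5] [22: y -41.8 w 21 zt 182.2] [37: y -41.8 w 22 zt 179.7] 
brass [623. 413.] 687 x [103.  113.2] 
rail -45 x [-54.8 -35.1] gaps(y) [(np.float64(-124.1), np.float64(-99.9)), (np.float64(-66.2), np.float64(-18.8)), (np.float64(25.5), np.float64(49.5)), (np.float64(100.2), np.float64(123.3))] z 45.7
rail 45 x [34.9 54.7] gaps(y) [(np.float64(-123.9), np.float64(-99.7)), (np.float64(-74.2), np.float64(-8.8)), (np.float64(24.9), np.float64(49.4)), (np.float64(100.0), np.float64(124.0))] z 45.5
w2
brass [328. 371.] 4709 x [-19.5  92.9] [-23: y -4.5 w 86 zt 328.8] [82: y -1.4 w 184 zt 179.3] 
brass [556. 374.] 373 x [-44.4  90.8] [-38: y 55.0 w 10 zt 358.3] [82: y 181.2 w 16 zt 181.7] 
rail -45 x [-54.8 -35.4] gaps(y) [(np.float64(-123.5), np.float64(-99.6)), (np.float64(-49.0), np.float64(50.0)), (np.float64(100.1), np.float64(124.8))] z 45.5
rail 45 x [34.9 54.5] gaps(y) [(np.float64(-124.1), np.float64(-99.4)), (np.float64(-49.1), np.float64(50.2)), (np.float64(100.4), np.float64(123.8))] z 45.5
```

Emit:
play_rows(rows=[[0.0,-0.004,0.0048,0,0,0,-1],[0.05,-0.004,0.0048,0,0,0,-1],[0.09,-0.004,0.0048,0,0,0,-1],[0.115,-0.004,0.0048,0,0,0,-1],[0.1225,-0.004,0.0048,0,0,0,-1],[0.1225,-0.004,0.0048,0,0,0,-1],[0.1225,-0.004,0.0048,0,0,0,-1]])

```text
clock: 13.48
eef_pos: [0.4958, -0.2791, 0.0402]
ee_rot: [-0.495, 0.505, 0.494, 0.506]
force: [-0.0, -0.2, -2.5]
grip_width: 0.0215
```

```bash
python3 - <<'E'
from h import *
obs(); f=grab('wrist'); save(f,'w5'); chk('w5')
E
```

```text
{'clock': 13.475, 'eef_pos': [0.4958, -0.2791, 0.0402], 'ee_rot': [-0.4951, 0.5053, 0.4939, 0.5055], 'force': [-0.0337, -0.1952, -2.5327], 'grip_width': 0.0215, 'qpos': [-0.6177, 0.6654, 1.6672, 0.0, 0.8073, -2.1666]}
brass [323. 135.] 5008 x [-79.8 -62.9] [-83: y -38.8 w 26 zt 66.0] [-68: y -38.7 w 25 zt 65.6] 
brass [325. 299.] 15373 x [-58.   34.7] [-53: y -38.6 w 21 zt 62.9] [-38: y -38.4 w 21 zt 62.7] [-23: y -38.3 w 22 zt 62.4] [-8: y -38.0 w 21 zt 62.5] [7: y -38.0 w 21 zt 62.1] [22: y -37.9 w 22 zt 61.9] [37: y -37.8 w 22 zt 61.6] 
rail -45 x [-54.7 -35.1] gaps(y) [(np.float64(-123.7), np.float64(-99.9)), (np.float64(-51.1), np.float64(-25.6)), (np.float64(24.9), np.float64(48.4))] z 45.6
rail 45 x [34.6 53.4] gaps(y) [(np.float64(-131.3), np.float64(-55.5)), (np.float64(-50.3), np.float64(-24.8)), (np.float64(-20.5), np.float64(55.1))] z 45.5
```

Emit:
play_rows(rows=[[0.003,0,0.0003,0,0,0,-1],[0.005,0,0.0003,0,0,0,-1],[0.005,0,0.0003,0,0,0,-1],[0.005,-0.003,0.0003,0,0,0,-1],[0.005,-0.006,0.0003,0,0,0,-1],[0.005,-0.008,0.0003,0,0,0,-1],[0.005,-0.008,0.0003,0,0,0,-1]], grip_force=30)

```text
clock: 14.4
eef_pos: [0.4966, -0.2784, 0.0353]
ee_rot: [-0.492, 0.508, 0.498, 0.503]
force: [-55.2, -11.4, 56.4]
grip_width: 0.0213
```

```bash
python3 - <<'E'
from h import *
obs(); f=grab('wrist'); save(f,'w6'); chk('w6')
E
```

```text
{'clock': 14.4, 'eef_pos': [0.4966, -0.2784, 0.0353], 'ee_rot': [-0.4915, 0.5075, 0.4977, 0.5031], 'force': [-55.1501, -11.4038, 56.4173], 'grip_width': 0.0213, 'qpos': [-0.6131, 0.6769, 1.6585, -0.0063, 0.8159, -2.1582]}
brass [325. 132.] 4949 x [-79.5 -62.4] [-83: y -37.6 w 26 zt 60.6] [-68: y -37.6 w 25 zt 60.3] 
brass [325. 298.] 15525 x [-57.5  34.7] [-53: y -37.6 w 21 zt 57.8] [-38: y -37.7 w 21 zt 57.7] [-23: y -37.6 w 21 zt 57.7] [-8: y -37.4 w 21 zt 58.1] [7: y -37.4 w 21 zt 57.7] [22: y -37.5 w 22 zt 57.5] [37: y -37.6 w 22 zt 57.4] 
rail -45 x [-54.6 -35.1] gaps(y) [(np.float64(-122.9), np.float64(-99.9)), (np.float64(-49.1), np.float64(-26.0)), (np.float64(25.0), np.float64(47.6))] z 45.6
rail 45 x [34.7 54.1] gaps(y) [(np.float64(-132.7), np.float64(-99.7)), (np.float64(-99.7), np.float64(-88.5)), (np.float64(-84.3), np.float64(-54.3)), (np.float64(-49.9), np.float64(-25.9)), (np.float64(-20.2), np.float64(10.0)), (np.float64(14.2), np.float64(58.4))] z 45.5
```

Emit:
play_rows(rows=[[-0.001,0.005,0,0,0,0,-1],[-0.002,0.008,0,0,0,0,-1],[-0.002,0.008,0,0,0,0,-0.1],[-0.002,0.008,0,0,0,0,0.0],[-0.002,0.008,0,0,0,0,0.0],[-0.06,0.008,0,0,0,0,0.0],[-0.1,0.04,0,0,0,0,-1],[-0.1,0.1,0,0,0,0,-1]])

```text
clock: 15.45
eef_pos: [0.4049, -0.2781, 0.1366]
ee_rot: [-0.497, 0.505, 0.492, 0.505]
force: [-1.0, -1.2, -0.4]
grip_width: 0.0072
```

```bash
python3 - <<'E'
from h import *
obs(); f=grab('wrist'); save(f,'w7'); chk('w7'); a=np.radians(-1.3);c,s=np.cos(a),np.sin(a)
x,y=-.105,-.0375
go(.4999+c*x-s*y,-.24+s*x+c*y,.15,88.7);go(.4999+c*x-s*y,-.24+s*x+c*y,.042,88.7)
E
```

```text
{'clock': 15.45, 'eef_pos': [0.4049, -0.2781, 0.1366], 'ee_rot': [-0.4974, 0.5049, 0.4925, 0.5052], 'force': [-1.0418, -1.1555, -0.4216], 'grip_width': 0.0072, 'qpos': [-0.7234, 0.4332, 1.7874, 0.0, 0.9141, -2.2739]}
brass [328. 275.] 1273 x [-105.1  -64.1] [-83: y -37.3 w 26 zt 60.6] [-68: y -37.0 w 25 zt 60.4] 
brass [326. 370.] 3108 x [-104.4   39. ] [-83: y -38.0 w 9 zt 182.5] [-53: y -39.1 w 10 zt 58.2] [-38: y -39.1 w 10 zt 58.1] [-23: y -39.0 w 11 zt 58.1] [-8: y -39.0 w 13 zt 58.0] [7: y -37.9 w 16 zt 58.1] [22: y -37.9 w 21 zt 57.8] [37: y -37.5 w 22 zt 57.8] 
rail -45 x [-55.1 -35.3] gaps(y) [(np.float64(-124.3), np.float64(-99.5)), (np.float64(-57.3), np.float64(-20.8)), (np.float64(24.9), np.float64(49.1)), (np.float64(99.5), np.float64(123.0))] z 45.6
rail 45 x [34.5 49. ] gaps(y) [(np.float64(-129.7), np.float64(-52.6)), (np.float64(-50.3), np.float64(51.9)), (np.float64(73.4), np.float64(132.1))] z 45.4
-> (np.float64(0.3940762510121374), np.float64(-0.2751081778244591), 0.15, 88.7) shift [-0.0156, 0.0017, -0.0008] rot [0.0018, 0.0015, -0.0035]
-> (np.float64(0.3940762510121374), np.float64(-0.2751081778244591), 0.042, 88.7) shift [0.0924, 0.0014, -0.001] rot [0.0018, 0.0015, -0.0035]
```

Emit:
play_rows(rows=[[0.05,0.0014,-0.001,0,0,0,-1],[0.0925,0.0014,-0.001,0,0,0,-1],[0.0925,0.0014,-0.001,0,0,0,-1],[0.0925,-0.008,-0.001,0,0,0,-1],[0.0925,-0.012,-0.001,0,0,0,-1],[0.0925,-0.015,-0.001,0,0,0,-1],[0.0925,-0.018,-0.001,0,0,0,-1],[0.0925,-0.018,-0.001,0,0,0,-1]])

```text
clock: 16.5
eef_pos: [0.4138, -0.2768, 0.0425]
ee_rot: [-0.491, 0.507, 0.499, 0.502]
force: [-69.6, -26.1, 24.3]
grip_width: -0.0002
```

```bash
python3 - <<'E'
from h import *
obs(); print(toB(np.array(r.get_obs()['eef_pos'])).round(1));f=grab('wrist'); save(f,'w8'); chk('w8')
E
```

```text
{'clock': 16.5, 'eef_pos': [0.4138, -0.2768, 0.0425], 'ee_rot': [-0.491, 0.5073, 0.499, 0.5025], 'force': [-69.6317, -26.0907, 24.2622], 'grip_width': -0.0002, 'qpos': [-0.7055, 0.6059, 1.8325, -0.0089, 0.7152, -2.2498]}
[-85.2 -38.7  42.5]
brass [325. 416.] 418 x [-94.6 -41.2] [-68: y -37.8 w 5 zt 91.9] [-53: y -37.5 w 5 zt 58.3] [-38: y -37.5 w 6 zt 58.2] 
rail -45 x [-55.1 -35.4] gaps(y) [(np.float64(-124.0), np.float64(-97.2)), (np.float64(-85.0), np.float64(10.1)), (np.float64(22.7), np.float64(49.1))] z 45.6Traceback (most recent call last):
  File "<stdin>", line 2, in <module>
  File "h.py", line 65, in chk
    print('rail',x0,'x',np.percentile(q[:,0],[2,98]).round(1),'gaps(y)',[(round(h[i],1),round(h[i+1],1)) for i in k],'z',np.median(q[:,2]).round(1))
                        ~~~~~~~~~~~~~^^^^^^^^^^^^^^^
    return _quantile_unchecked(
        a, q, axis, out, overwrite_input, method, keepdims, weights)
    return _ureduce(a,
                    func=_quantile_ureduce_func,
    ...<5 lines>...
                    overwrite_input=overwrite_input,
                    method=method)
    r = func(a, **kwargs)
    result = _quantile(arr,
                       quantiles=q,
    ...<2 lines>...
                       out=out,
                       weights=wgt)
    slices_having_nans = np.isnan(arr[-1, ...])
                                  ~~~^^^^^^^^^
IndexError: index -1 is out of bounds for axis 0 with size 0
```

Emit:
play_rows(rows=[[0,0.012,0,0,0,0,-1],[0,0.025,0,0,0,0,-1],[-0.06,0.025,0,0,0,0,0],[-0.12,0.0,0.03,0,0,0,0],[-0.18,-0.04,0.06,0,0,0,0],[-0.2,-0.05,0.08,0,0,0,0],[-0.2,-0.05,0.08,0,0,0,0],[-0.2,-0.05,0.08,0,0,0,0]])

```text
clock: 17.55
eef_pos: [0.4727, -0.1989, 0.2417]
ee_rot: [-0.495, 0.505, 0.494, 0.505]
force: [0.2, -0.2, -0.2]
grip_width: 0.0425
```

```bash
python3 - <<'E'
from h import *
obs(); f=grab('wrist'); save(f,'w8'); chk('w8'); go(.49,.25,.31)
E
```

```text
{'clock': 17.55, 'eef_pos': [0.4727, -0.1989, 0.2417], 'ee_rot': [-0.4949, 0.5052, 0.4945, 0.5053], 'force': [0.2298, -0.2209, -0.2483], 'grip_width': 0.0425, 'qpos': [-0.5147, 0.3249, 1.6042, -0.0001, 1.212, -2.0643]}
brass [233. 163.] 710 x [-74.9 -57.3] [-68: y -36.1 w 26 zt 60.6] [-53: y -36.1 w 21 zt 57.8] 
brass [238. 240.] 2917 x [-52.3  60.1] [-53: y -36.1 w 20 zt 57.8] [-38: y -17.8 w 57 zt 249.1] [-23: y -35.9 w 20 zt 58.0] [-8: y -36.0 w 19 zt 57.8] [7: y -36.0 w 19 zt 57.9] [22: y -36.3 w 20 zt 57.9] [37: y -36.3 w 20 zt 57.8] [52: y -36.7 w 20 zt 57.8] [67: y -45.5 w 11 zt 57.3] 
brass [ 49. 402.] 2166 x [-40.3 110.1] [-38: y -18.5 w 3 zt 319.4] [82: y -152.4 w 30 zt 178.8] 
brass [325. 416.] 2456 x [-44.9  87.1] [-38: y 41.6 w 28 zt 315.7] [82: y 42.0 w 86 zt 178.3] 
brass [526. 424.] 257 x [-36.6  93.7] [-38: y 87.8 w 2 zt 313.0] [-23: y 94.4 w 5 zt 298.6] [82: y 170.7 w 10 zt 179.3] 
brass [125. 424.] 238 x [-36.4  92.7] [-38: y -4.9 w 2 zt 312.9] [-23: y -11.3 w 4 zt 298.4] [82: y -86.7 w 9 zt 179.1] 
rail -45 x [-54.9 -35.5] gaps(y) [(np.float64(-123.3), np.float64(-99.0)), (np.float64(-50.2), np.float64(-25.7)), (np.float64(25.6), np.float64(49.5)), (np.float64(101.2), np.float64(124.9))] z 45.4
rail 45 x [34.9 54.7] gaps(y) [(np.float64(-123.5), np.float64(-98.7)), (np.float64(-50.3), np.float64(-25.6)), (np.float64(25.6), np.float64(50.1)), (np.float64(100.9), np.float64(124.4))] z 45.4
-> (0.49, 0.25, 0.31, 90.0) shift [-0.0688, -0.0079, 0.4494] rot [-0.022, 0.0003, -0.0008]
```

Emit:
play_rows(rows=[[-0.068,-0.03,0.4,-0.022,0,0,0.3],[-0.068,-0.03,0.4,-0.022,0,0,0.3],[-0.068,-0.03,0.4,-0.022,0,0,0.3],[-0.068,-0.03,0.4,-0.022,0,0,0.3],[-0.068,-0.03,0.4,-0.022,0,0,0.3],[-0.068,-0.03,0.4,-0.022,0,0,0.3],[-0.068,-0.03,0.4,-0.022,0,0,0.3],[-0.068,-0.03,0.4,-0.022,0,0,0.3]])

```text
clock: 18.6
eef_pos: [0.5115, 0.2013, 0.3086]
ee_rot: [-0.5, 0.5, 0.501, 0.499]
force: [-0.4, 0.1, -0.3]
grip_width: 0.0556
```

```bash
python3 - <<'E'
from h import *
obs(); f=grab('wrist'); save(f,'w9'); P=world(f);wells(P,f['frame'],yr=(-.05,.6),xr=(.3,.8))
g=grab('side'); save(g,'side1'); P=world(g); wells(P,g['frame'],yr=(-.05,.6),xr=(.3,.8))
m=(np.abs(P[...,0]-.69)<.2)&(np.abs(P[...,1]-.05)<.15)&(P[...,2]>.135)&(P[...,2]<.17)
print('can top',P[m].mean(0),rect(P[m]) if m.any() else 0)
go(.586,.088,.1,103)
E
```

```text
{'clock': 18.6, 'eef_pos': [0.5115, 0.2013, 0.3086], 'ee_rot': [-0.5001, 0.5, 0.5008, 0.4992], 'force': [-0.4116, 0.1348, -0.2773], 'grip_width': 0.0556, 'qpos': [0.2661, 0.3189, 1.4168, 0.0002, 1.4072, -1.3064]}
brass px [509. 130.] 502 centre [448.2 400.6] len,wid 27.4 18.1 ang -72.9 stem mid off -2.2 end widths -u,+u [0 0] ztop [0.0252 0.0284]
brass px [519. 194.] 2265 centre [519.  422.2] len,wid 123.3 21.9 ang 17.6 stem mid off -2.9 end widths -u,+u [0 0] ztop [0.0217 0.0247]
brass px [212. 204.] 399 centre [529.7  74.3] len,wid 28.0 18.0 ang -76.8 stem mid off -1.9 end widths -u,+u [0 0] ztop [0.0253 0.0279]
brass px [228. 253.] 1438 centre [590.3  88.4] len,wid 99.6 21.4 ang 12.7 stem mid off 1.9 end widths -u,+u [0 0] ztop [0.0218 0.0245]
brass px [490. 331.] 1929 centre [691.7 412.6] len,wid 71.4 56.7 ang 4.1 stem mid off -9.5 end widths -u,+u [0 0] ztop [0.0289 0.0364]
brass px [290. 166.] 294 centre [697.1 412. ] len,wid 85.7 68.4 ang 5.0 stem mid off -21.6 end widths -u,+u [0 0] ztop [0.0268 0.0371]
brass px [234. 183.] 324 centre [507.6 413.5] len,wid 147.4 31.5 ang 14.6 stem mid off -4.1 end widths -u,+u [29.1 17.6] ztop [0.0205 0.0281]
brass px [311. 231.] 406 centre [591.7  81.4] len,wid 147.3 29.2 ang 9.8 stem mid off -3.4 end widths -u,+u [28.2 19. ] ztop [0.0217 0.0283]
can top [0.73617089 0.07309319 0.14745062] ([678.4, 11.7], [284.0, 49.1], 47.3)
-> (0.586, 0.088, 0.1, 103) shift [0.2085, -0.0751, -0.1111] rot [-0.2272, -0.0006, -0.0019]
```

```bash
python3 - <<'E'
from h import *
P=np.load('pics/side1.npz')['P']
for v in(175,185,195,205): print(P[v,361].round(3))
go(.5945,.0895,.1,103.1)
E
```

```text
[0.748 0.084 0.137]
[0.746 0.08  0.108]
[0.745 0.077 0.078]
[0.747 0.077 0.043]
-> (0.5945, 0.0895, 0.1, 103.1) shift [0.2084, -0.0836, -0.1096] rot [-0.2289, -0.0006, -0.0019]
```

Emit:
play_rows(rows=[[0.05,-0.0836,-0.1096,-0.12,0,0,0.3],[0.1,-0.0836,-0.1096,-0.229,0,0,0.3],[0.15,-0.0836,-0.1096,-0.229,0,0,0.3],[0.2,-0.0836,-0.1096,-0.229,0,0,0.3],[0.25,-0.0836,-0.1096,-0.229,0,0,0.3],[0.29,-0.0836,-0.1096,-0.229,0,0,0.3],[0.306,-0.0836,-0.1096,-0.229,0,0,0.3],[0.306,-0.0836,-0.1096,-0.229,0,0,0.3]])

```text
clock: 19.7
eef_pos: [0.595, 0.0897, 0.0033]
ee_rot: [-0.553, 0.44, 0.554, 0.44]
force: [0.8, -0.1, 1.2]
grip_width: 0.0554
```

Emit:
play_rows(rows=[[0,0,0,0,0,0,-1],[0,0,0,0,0,0,-1],[0,0,0,0,0,0,-1],[0,0,0,0,0,0,-1],[0,0,0,0,0,0,-1]], grip_force=60)

```text
clock: 20.32
eef_pos: [0.5965, 0.0906, 0.0055]
ee_rot: [0.555, -0.439, -0.553, -0.44]
force: [-1.2, -1.5, 12.6]
grip_width: 0.0221
```

Emit:
play_rows(rows=[[-0.01,0,0,0,0,0,-1],[-0.03,0,0,0,0,0,-1],[-0.07,0,0,0,0,0,-1],[-0.12,0,0,0,0,0,-1],[-0.16,0,0,0,0,0,-1],[-0.16,0,0,0,0,0,-1]], grip_force=80)

```text
clock: 21.08
eef_pos: [0.5969, 0.0908, 0.1675]
ee_rot: [0.556, -0.438, -0.552, -0.441]
force: [-0.1, 0.6, -4.5]
grip_width: 0.0212
```

```bash
python3 - <<'E'
from h import *
obs(); go(.45,0,.16,88.7);go(.45,-.16,.16,88.7); go(.495,-.2025,.16,88.7)
E
```

```text
{'clock': 21.075, 'eef_pos': [0.5969, 0.0908, 0.1675], 'ee_rot': [0.5555, -0.4381, -0.5522, -0.4411], 'force': [-0.1383, 0.555, -4.5391], 'grip_width': 0.0212, 'qpos': [0.052, 0.5273, 1.4805, 0.0001, 1.1274, -1.7479]}
-> (0.45, 0, 0.16, 88.7) shift [0.0066, 0.1637, -0.055] rot [0.2518, -0.0003, 0.0063]
-> (0.45, -0.16, 0.16, 88.7) shift [0.0065, 0.2001, -0.2108] rot [0.2518, -0.0003, 0.0063]
-> (0.495, -0.2025, 0.16, 88.7) shift [0.0068, 0.1659, -0.2625] rot [0.2518, -0.0003, 0.0063]
```

Emit:
play_rows(rows=[[0,0.164,-0.055,0.13,0,0,-1],[0,0.164,-0.055,0.252,0,0,-1],[0,0.164,-0.055,0.252,0,0,-1],[0,0.178,-0.11,0.252,0,0,-1],[0,0.19,-0.165,0.252,0,0,-1],[0,0.2,-0.211,0.252,0,0,-1],[0,0.166,-0.2625,0.252,0,0,-1],[0,0.166,-0.2625,0.252,0,0,-1]])

```text
clock: 22.08
eef_pos: [0.4955, -0.2058, 0.1631]
ee_rot: [-0.494, 0.506, 0.493, 0.506]
force: [-0.1, 0.9, -3.3]
grip_width: 0.0213
```

Emit:
play_rows(rows=[[0,0,0,0,0,0,-1],[0,0,0,0,0,0,-1],[0,0,0,0,0,0,-1]])

```text
clock: 22.45
eef_pos: [0.4928, -0.202, 0.1636]
ee_rot: [-0.494, 0.506, 0.495, 0.505]
force: [-0.6, 0.2, -2.9]
grip_width: 0.0213
```

```bash
python3 - <<'E'
from h import *
obs(); go(.4945,-.2025,.16,88.7); f=grab('wrist'); save(f,'w10'); chk('w10')
E
```

```text
{'clock': 22.45, 'eef_pos': [0.4928, -0.202, 0.1636], 'ee_rot': [-0.4943, 0.5056, 0.4945, 0.5055], 'force': [-0.5589, 0.2408, -2.9028], 'grip_width': 0.0213, 'qpos': [-0.5012, 0.446, 1.6552, 0.0, 1.0408, -2.0498]}
-> (0.4945, -0.2025, 0.16, 88.7) shift [0.0036, -0.0017, -0.0004] rot [0.0004, 0.0002, -0.0004]
brass [321. 132.] 4805 x [-85.4 -68.2] [-83: y 37.6 w 26 zt 185.7] [-68: y 37.8 w 22 zt 182.9] 
brass [206. 145.] 1263 x [-74.4 -57.3] [-68: y -36.3 w 26 zt 60.6] [-53: y -36.2 w 21 zt 58.0] 
brass [216. 250.] 5527 x [-52.3  68.8] [-53: y -36.0 w 20 zt 57.9] [-38: y -36.2 w 20 zt 57.8] [-23: y -36.1 w 20 zt 57.9] [-8: y -35.9 w 20 zt 57.9] [7: y -35.9 w 19 zt 57.8] [22: y -36.4 w 21 zt 57.9] [37: y -36.0 w 20 zt 57.9] [52: y -36.4 w 21 zt 57.8] [67: y -36.6 w 21 zt 57.9] 
brass [325. 296.] 15140 x [-63.4  33.6] [-68: y 37.9 w 22 zt 182.6] [-53: y 38.1 w 22 zt 182.4] [-38: y 38.4 w 21 zt 182.2] [-23: y 38.7 w 22 zt 182.1] [-8: y 38.9 w 21 zt 181.6] [7: y 39.0 w 21 zt 181.3] [22: y 39.4 w 21 zt 181.1] [37: y 39.5 w 21 zt 180.7] 
brass [ 25. 416.] 1052 x [100.5 112.3] 
rail -45 x [-54.8 -35.2] gaps(y) [(np.float64(-122.5), np.float64(-98.9)), (np.float64(-50.5), np.float64(-25.9)), (np.float64(14.3), np.float64(60.8)), (np.float64(100.2), np.float64(124.6))] z 45.5
rail 45 x [34.9 54.7] gaps(y) [(np.float64(-124.4), np.float64(-99.0)), (np.float64(-50.4), np.float64(-25.7)), (np.float64(14.8), np.float64(62.2)), (np.float64(100.2), np.float64(124.9))] z 45.4
```

Emit:
play_rows(rows=[[0.0,-0.005,-0.0012,0.016,0,0,-1],[0.05,-0.005,-0.0012,0.016,0,0,-1],[0.09,-0.005,-0.0012,0.016,0,0,-1],[0.115,-0.005,-0.0012,0.016,0,0,-1],[0.1225,-0.005,-0.0012,0.016,0,0,-1],[0.1225,-0.005,-0.0012,0.016,0,0,-1],[0.1225,-0.005,-0.0012,0.016,0,0,-1],[0.1225,-0.005,-0.0012,0.016,0,0,-1]])

```text
clock: 23.5
eef_pos: [0.4987, -0.2044, 0.0417]
ee_rot: [-0.491, 0.51, 0.49, 0.51]
force: [0.2, -0.4, -3.4]
grip_width: 0.0212
```

Emit:
play_rows(rows=[[0.0,0,0,0,0,0,0],[0,0,0,0,0,0,0],[0,0,0,0,0,0,0],[-0.06,0,0,0,0,0,0],[-0.1,0.04,0,0,0,0,-1],[-0.1,0.105,0,0,0,0,-1],[-0.1,0.105,0,0,0,0,-1],[-0.1,0.105,0,0,0,0,-1]], grip_force=40)

```text
clock: 24.5
eef_pos: [0.3936, -0.2004, 0.1413]
ee_rot: [-0.49, 0.51, 0.49, 0.51]
force: [0.7, -0.7, 0.5]
grip_width: 0.0
```

```bash
python3 - <<'E'
from h import *
obs(); f=grab('wrist'); save(f,'w11'); chk('w11'); a=np.radians(-1.3);c,s=np.cos(a),np.sin(a)
for x in(-.105,-.086):
    y=.0375; go(.4999+c*x-s*y,-.24+s*x+c*y,.042,88.7)
E
```

```text
{'clock': 24.5, 'eef_pos': [0.3936, -0.2004, 0.1413], 'ee_rot': [-0.4903, 0.5097, 0.4897, 0.5099], 'force': [0.703, -0.7344, 0.4941], 'grip_width': 0.0, 'qpos': [-0.6062, 0.3714, 1.8915, 0.0001, 0.8776, -2.1374]}
brass [327. 284.] 481 x [-115.   -71.3] [-83: y 38.1 w 28 zt 59.5] [-68: y 38.8 w 28 zt 60.6] 
brass [209. 307.] 925 x [-74.9 -57.1] [-68: y -36.7 w 26 zt 60.4] [-53: y -37.7 w 24 zt 57.4] 
brass [216. 337.] 818 x [-120.   -32.3] [-53: y -36.1 w 20 zt 57.7] [-38: y -36.2 w 21 zt 57.7] 
brass [325. 411.] 614 x [-117.6   28.9] [7: y 36.5 w 8 zt 58.1] [22: y 36.3 w 11 zt 58.1] 
rail -45 x [-55.1 -35.3] gaps(y) [(np.float64(-123.4), np.float64(-99.1)), (np.float64(-51.1), np.float64(-25.8)), (np.float64(11.5), np.float64(63.8)), (np.float64(99.9), np.float64(124.5))] z 45.4
rail 45 x [34.4 42.3] gaps(y) [(np.float64(-60.4), np.float64(128.3))] z 45.1
-> (np.float64(0.39577780103009597), np.float64(-0.20012748212525677), 0.042, 88.7) shift [0.0992, -0.0014, 0.0005] rot [-0.0165, -0.0006, 0.0011]
-> (np.float64(0.41477291060722726), np.float64(-0.20055854146313962), 0.042, 88.7) shift [0.0992, -0.0204, 0.0008] rot [-0.0165, -0.0006, 0.0011]
```

Emit:
play_rows(rows=[[0.05,0,0.0006,-0.0165,0,0,-1],[0.099,0,0.0006,-0.0165,0,0,-1],[0.099,0,0.0006,-0.0165,0,0,-1],[0.099,-0.01,0.0006,-0.0165,0,0,-1],[0.099,-0.014,0.0006,-0.0165,0,0,-1],[0.099,-0.018,0.0006,-0.0165,0,0,-1],[0.099,-0.0215,0.0006,-0.0165,0,0,-1],[0.099,-0.0215,0.0006,-0.0165,0,0,-1]])

```text
clock: 25.55
eef_pos: [0.4149, -0.2002, 0.043]
ee_rot: [-0.495, 0.506, 0.494, 0.506]
force: [-3.6, 0.4, 3.5]
grip_width: -0.0001
```

Emit:
play_rows(rows=[[0,0.012,0,0,0,0,-1],[0,0.025,0,0,0,0,-1],[-0.06,0.025,0,0,0,0,0],[-0.12,0.0,0,0,0,0,0],[-0.18,-0.04,0,0,0,0,0],[-0.2,-0.05,0,0,0,0,0],[-0.2,-0.05,0,0,0,0,0],[-0.2,-0.05,0,0,0,0,0]])

```text
clock: 26.55
eef_pos: [0.4635, -0.2011, 0.2412]
ee_rot: [-0.494, 0.506, 0.495, 0.505]
force: [-1.2, 0.2, -0.1]
grip_width: 0.0426
```

```bash
python3 - <<'E'
from h import *
obs(); f=grab('wrist'); save(f,'w12'); chk('w12'); go(.43,.35,.31)
E
```

```text
{'clock': 26.55, 'eef_pos': [0.4635, -0.2011, 0.2412], 'ee_rot': [-0.4938, 0.5058, 0.4948, 0.5055], 'force': [-1.1777, 0.1967, -0.1408], 'grip_width': 0.0426, 'qpos': [-0.5276, 0.3157, 1.6204, -0.0, 1.207, -2.0756]}
brass [235. 175.] 691 x [-75.  -57.5] [-68: y -36.1 w 27 zt 60.5] [-53: y -36.6 w 21 zt 57.6] 
brass [324. 175.] 659 x [-75.2 -57.6] [-68: y 38.4 w 27 zt 61.8] [-53: y 38.0 w 21 zt 58.0] 
brass [240. 245.] 2594 x [-52.5  48.9] [-53: y -17.7 w 58 zt 58.4] [-38: y -19.3 w 53 zt 124.9] [-23: y -36.0 w 19 zt 57.9] [-8: y -36.2 w 19 zt 57.9] [7: y -36.0 w 19 zt 58.1] [22: y -36.3 w 21 zt 58.1] [37: y -36.5 w 20 zt 57.8] [52: y -39.3 w 15 zt 57.5] 
brass [323. 255.] 3165 x [-52.7  69.1] [-53: y 37.6 w 21 zt 58.3] [-38: y 37.6 w 21 zt 58.0] [-23: y 37.5 w 21 zt 58.1] [-8: y 37.5 w 21 zt 58.0] [7: y 38.0 w 21 zt 58.2] [22: y 37.4 w 22 zt 58.0] [37: y 37.4 w 20 zt 58.1] [52: y 37.4 w 21 zt 57.9] [67: y 37.6 w 22 zt 58.1] 
brass [ 51. 409.] 1071 x [-49.7 109. ] [-53: y -19.3 w 8 zt 321.2] [82: y -160.4 w 16 zt 178.5] 
brass [122. 428.] 205 x [-44.7  87.3] [-38: y -11.5 w 9 zt 313.0
[... 245 characters left out ...]
rass [185. 437.] 376 x [-54.5  92.7] [-23: y -1.6 w 4 zt 297.1] [82: y -52.1 w 11 zt 179.3] 
brass [465. 437.] 374 x [-54.6  92.9] [-53: y 63.6 w 2 zt 326.4] [-23: y 80.0 w 3 zt 297.2] [82: y 130.8 w 11 zt 179.5] 
rail -45 x [-54.8 -35.4] gaps(y) [(np.float64(-124.0), np.float64(-99.0)), (np.float64(-48.2), np.float64(-25.9)), (np.float64(26.3), np.float64(49.7)), (np.float64(100.3), np.float64(124.6))] z 45.5
rail 45 x [34.9 54.4] gaps(y) [(np.float64(-124.4), np.float64(-98.9)), (np.float64(-50.1), np.float64(-25.7)), (np.float64(26.1), np.float64(49.7)), (np.float64(100.1), np.float64(123.8))] z 45.4
-> (0.43, 0.35, 0.31, 90.0) shift [-0.0684, 0.0461, 0.5502] rot [-0.0229, 0.0011, -0.002]
```

Emit:
play_rows(rows=[[-0.068,0.02,0.56,-0.022,0,0,0.3],[-0.068,0.02,0.56,-0.022,0,0,0.3],[-0.068,0.02,0.56,-0.022,0,0,0.3],[-0.068,0.02,0.56,-0.022,0,0,0.3],[-0.068,0.02,0.56,-0.022,0,0,0.3],[-0.068,0.02,0.56,-0.022,0,0,0.3],[-0.068,0.02,0.56,-0.022,0,0,0.3],[-0.068,0.02,0.56,-0.022,0,0,0.3]])

```text
clock: 27.6
eef_pos: [0.4572, 0.2963, 0.3012]
ee_rot: [-0.5, 0.501, 0.5, 0.499]
force: [1.1, -0.8, 0.3]
grip_width: 0.0554
```

Emit:
play_rows(rows=[[0,0,0.05,0,0,0,0.3],[0,0,0.05,0,0,0,0.3],[0,0,0.05,0,0,0,0.3]])

```text
clock: 27.98
eef_pos: [0.4577, 0.344, 0.3011]
ee_rot: [-0.5, 0.501, 0.5, 0.499]
force: [-0.3, -0.5, 0.8]
grip_width: 0.0556
```

```bash
python3 - <<'E'
from h import *
obs(); f=grab('wrist'); save(f,'w13'); P=world(f);wells(P,f['frame'],yr=(-.05,.6),xr=(.3,.8))
go(.513,.4203,.1,107)
for c,Q in blobs(P,f['frame'],(0,0,0),(180,255,60),(.015,.06),yr=(.15,.45),xr=(.25,.45)): print('case',c,len(Q),rect(Q),np.percentile(Q[:,2],[2,50,98]).round(4))
for c,Q in blobs(P,f['frame'],(60,80,30),(90,255,255),(-.005,.012)): print('mat',c,len(Q),rect(Q))
E
```

```text
{'clock': 27.975, 'eef_pos': [0.4577, 0.344, 0.3011], 'ee_rot': [-0.4998, 0.5009, 0.5, 0.4993], 'force': [-0.3381, -0.502, 0.7779], 'grip_width': 0.0556, 'qpos': [0.5405, 0.3598, 1.3742, -0.0003, 1.4099, -1.0299]}
brass px [376. 181.] 406 centre [448.1 400.9] len,wid 26.9 18.4 ang -72.8 stem mid off -2.0 end widths -u,+u [0 0] ztop [0.026  0.0281]
brass px [393. 241.] 1931 centre [518.7 423. ] len,wid 123.5 21.7 ang 17.3 stem mid off -0.4 end widths -u,+u [0 0] ztop [0.0219 0.0246]
brass px [374. 376.] 2038 centre [697.9 413. ] len,wid 82.0 55.5 ang 1.9 stem mid off -8.4 end widths -u,+u [0 0] ztop [0.0288 0.0362]
-> (0.513, 0.4203, 0.1, 107) shift [0.2013, -0.0552, 0.0769] rot [-0.2979, -0.0009, -0.0016]
case [268.  75.] 5077 ([346.3, 288.3], [119.7, 58.4], 1.8) [0.0307 0.0375 0.0393]
mat [213.  79.] 5814 ([343.6, 227.6], [55.3, 117.5], 88.5)
mat [327.  78.] 6444 ([347.4, 345.4], [63.6, 117.5], 88.2)
```

Emit:
play_rows(rows=[[0.05,-0.0552,0.0776,-0.15,0,0,0.3],[0.1,-0.0552,0.0776,-0.298,0,0,0.3],[0.15,-0.0552,0.0776,-0.298,0,0,0.3],[0.2,-0.0552,0.0776,-0.298,0,0,0.3],[0.25,-0.0552,0.0776,-0.298,0,0,0.3],[0.28,-0.0552,0.0776,-0.298,0,0,0.3],[0.299,-0.0552,0.0776,-0.298,0,0,0.3],[0.299,-0.0552,0.0776,-0.298,0,0,0.3]])

```text
clock: 29.02
eef_pos: [0.5133, 0.4214, 0.0026]
ee_rot: [-0.568, 0.421, 0.569, 0.42]
force: [0.3, 0.2, 0.7]
grip_width: 0.0555
```

Emit:
play_rows(rows=[[0,0,0,0,0,0,-1],[0,0,0,0,0,0,-1],[0,0,0,0,0,0,-1],[0,0,0,0,0,0,-1],[0,0,0,0,0,0,-1]], grip_force=60)

```text
clock: 29.65
eef_pos: [0.5143, 0.4231, 0.005]
ee_rot: [0.569, -0.419, -0.568, -0.421]
force: [-0.8, -1.1, 8.1]
grip_width: 0.0219
```

Emit:
play_rows(rows=[[-0.01,0,0,0,0,0,-1],[-0.03,0,0,0,0,0,-1],[-0.07,0,0,0,0,0,-1],[-0.12,0,0,0,0,0,-1],[-0.16,0,0,0,0,0,-1],[-0.16,0,0,0,0,0,-1]], grip_force=80)

```text
clock: 30.4
eef_pos: [0.515, 0.4237, 0.1682]
ee_rot: [0.569, -0.418, -0.568, -0.423]
force: [-0.2, -0.9, -4.2]
grip_width: 0.0212
```

```bash
python3 - <<'E'
from h import *
obs(); go(.45,.1,.16,88.7);go(.45,-.1,.16,88.7)
for y in (-.127,-.3523): go(.49,y,.16,88.7)
E
```

```text
{'clock': 30.4, 'eef_pos': [0.515, 0.4237, 0.1682], 'ee_rot': [0.5694, -0.418, -0.5678, -0.4227], 'force': [-0.2204, -0.8624, -4.2244], 'grip_width': 0.0212, 'qpos': [0.5989, 0.6087, 1.3126, 0.0, 1.2132, -1.2695]}
-> (0.45, 0.1, 0.16, 88.7) shift [0.0065, 0.1571, -0.2904] rot [0.3203, 0.0032, 0.0064]
-> (0.45, -0.1, 0.16, 88.7) shift [0.0057, 0.2157, -0.4816] rot [0.3203, 0.0032, 0.0064]
-> (0.49, -0.127, 0.16, 88.7) shift [0.0058, 0.1854, -0.5192] rot [0.3203, 0.0032, 0.0064]
-> (0.49, -0.3523, 0.16, 88.7) shift [0.0049, 0.2514, -0.7346] rot [0.3203, 0.0032, 0.0064]
```

Emit:
play_rows(rows=[[0,0.157,-0.29,0.16,0,0,-1],[0,0.157,-0.29,0.32,0,0,-1],[0,0.157,-0.29,0.32,0,0,-1],[0,0.157,-0.29,0.32,0,0,-1],[0,0.157,-0.29,0.32,0,0,-1],[0,0.157,-0.29,0.32,0,0,-1],[0,0.18,-0.35,0.32,0,0,-1],[0,0.2,-0.41,0.32,0,0,-1]])

```text
clock: 31.4
eef_pos: [0.4422, -0.0266, 0.1634]
ee_rot: [-0.495, 0.505, 0.495, 0.505]
force: [1.4, 0.1, -3.6]
grip_width: 0.021
```

Emit:
play_rows(rows=[[0,0.0,-0.06,0,0,0,-1],[0,0.0,-0.09,0,0,0,-1],[0,0,-0.09,0,0,0,-1],[0,0,-0.09,0,0,0,-1]])

```text
clock: 31.9
eef_pos: [0.4403, -0.1149, 0.1631]
ee_rot: [-0.494, 0.506, 0.495, 0.506]
force: [-0.6, 0.6, -3.6]
grip_width: 0.021
```

```bash
python3 - <<'E'
from h import *
obs(); go(.4945,-.1275,.16,88.7)
E
```

```text
{'clock': 31.9, 'eef_pos': [0.4403, -0.1149, 0.1631], 'ee_rot': [-0.4941, 0.5056, 0.4946, 0.5056], 'force': [-0.6026, 0.5988, -3.5553], 'grip_width': 0.021, 'qpos': [-0.3869, 0.352, 1.835, 0.0003, 0.9553, -1.9353]}
-> (0.4945, -0.1275, 0.16, 88.7) shift [0.0031, -0.0545, -0.0113] rot [0.0001, 0.0005, -0.0005]
```

Emit:
play_rows(rows=[[0,-0.03,-0.0113,0,0,0,-1],[0,-0.0545,-0.0113,0,0,0,-1],[0,-0.0545,-0.0113,0,0,0,-1],[0,-0.0545,-0.0113,0,0,0,-1]])

```text
clock: 32.4
eef_pos: [0.494, -0.127, 0.163]
ee_rot: [-0.494, 0.505, 0.495, 0.505]
force: [-0.0, -0.2, -3.4]
grip_width: 0.0212
```

```bash
python3 - <<'E'
from h import *
obs(); f=grab('wrist'); save(f,'w14'); chk('w14')
E
```

```text
{'clock': 32.4, 'eef_pos': [0.494, -0.127, 0.163], 'ee_rot': [-0.4943, 0.5054, 0.4951, 0.5051], 'force': [-0.0244, -0.1892, -3.3519], 'grip_width': 0.0212, 'qpos': [-0.3687, 0.4195, 1.7085, 0.0, 1.0148, -1.9184]}
brass [322. 128.] 4914 x [-87.  -69.9] [-83: y 112.8 w 26 zt 185.6] [-68: y 112.9 w 21 zt 182.8] 
brass [ 90. 145.] 1515 x [-74.7 -57.2] [-68: y -35.9 w 26 zt 60.4] [-53: y -35.6 w 21 zt 57.8] 
brass [206. 145.] 1237 x [-74.9 -57.6] [-68: y 40.2 w 26 zt 61.5] [-53: y 39.0 w 21 zt 57.8] 
brass [109. 250.] 6428 x [-52.5  68.6] [-53: y -35.4 w 20 zt 57.7] [-38: y -35.5 w 20 zt 57.7] [-23: y -35.4 w 20 zt 57.8] [-8: y -35.5 w 20 zt 57.7] [7: y -35.3 w 20 zt 57.6] [22: y -35.8 w 21 zt 57.7] [37: y -35.8 w 21 zt 57.6] [52: y -35.7 w 21 zt 57.7] [67: y -36.2 w 22 zt 57.5] 
brass [216. 250.] 5655 x [-52.6  68.6] [-53: y 38.9 w 20 zt 57.9] [-38: y 38.9 w 21 zt 57.9] [-23: y 39.0 w 20 zt 57.9] [-8: y 39.1 w 20 zt 57.9] [7: y 39.1 w 20 zt 57.9] [22: y 38.8 w 21 zt 57.9] [37: y 39.1 w 20 zt 57.9] [52: y 39.0 w 20 zt 57.9] [67: y 37.8 w 23 zt 57.7] 
brass [325. 294.] 15423 x [-65.   32.6] [-68: y 113.2 w 22 zt 182.6] [-53: y 113.1 w 22 zt 182.4] [-38: y 113.4 w 21 zt 182.1] [-23: y 113.7 w 22 zt 182.2] [-8: y 114.0 w 21 zt 181.6] [7: y 114.1 w 21 zt 181.4] [22: y 114.4 w 21 zt 181.0] [37: y 114.4 w 22 zt 180.8] 
rail -45 x [-54.7 -35.4] gaps(y) [(np.float64(-52.0), np.float64(-26.3)), (np.float64(24.4), np.float64(49.1)), (np.float64(89.5), np.float64(135.7))] z 45.5
rail 45 x [34.9 54.7] gaps(y) [(np.float64(-123.3), np.float64(-98.7)), (np.float64(-52.3), np.float64(-26.2)), (np.float64(24.3), np.float64(49.0)), (np.float64(89.9), np.float64(137.5))] z 45.4
```

Emit:
play_rows(rows=[[0.0,-0.006,-0.0013,0.014,0,0,-1],[0.05,-0.006,-0.0013,0.014,0,0,-1],[0.09,-0.006,-0.0013,0.014,0,0,-1],[0.115,-0.006,-0.0013,0.014,0,0,-1],[0.122,-0.006,-0.0013,0.014,0,0,-1],[0.122,-0.006,-0.0013,0.014,0,0,-1],[0.122,-0.006,-0.0013,0.014,0,0,-1],[0.122,-0.006,-0.0013,0.014,0,0,-1]])

```text
clock: 33.45
eef_pos: [0.5012, -0.1297, 0.0421]
ee_rot: [-0.491, 0.509, 0.49, 0.509]
force: [1.0, 0.3, -4.0]
grip_width: 0.021
```

Emit:
play_rows(rows=[[0.0,0,0,0,0,0,0],[0,0,0,0,0,0,0],[0,0,0,0,0,0,0],[-0.06,0,0,0,0,0,0],[-0.1,0.04,0,0,0,0,-1],[-0.1,0.105,0,0,0,0,-1],[-0.1,0.105,0,0,0,0,-1],[-0.1,0.105,0,0,0,0,-1]], grip_force=40)

```text
clock: 34.45
eef_pos: [0.3961, -0.1259, 0.1415]
ee_rot: [-0.491, 0.509, 0.49, 0.509]
force: [0.6, -0.5, -1.0]
grip_width: -0.0001
```

```bash
python3 - <<'E'
from h import *
obs(); a=np.radians(-1.3);c,s=np.cos(a),np.sin(a)
f=grab('wrist'); save(f,'w15'); chk('w15')
for x in(-.105,-.086):
    y=.1125; go(.4999+c*x-s*y,-.24+s*x+c*y,.042,88.7)
E
```

```text
{'clock': 34.45, 'eef_pos': [0.3961, -0.1259, 0.1415], 'ee_rot': [-0.491, 0.509, 0.4903, 0.5093], 'force': [0.6173, -0.5092, -0.9925], 'grip_width': -0.0001, 'qpos': [-0.4518, 0.3413, 1.9496, 0.0, 0.8497, -1.9856]}
brass [328. 283.] 563 x [-117.4  -71.5] [-83: y 113.0 w 28 zt 60.3] [-68: y 113.6 w 29 zt 59.4] 
brass [100. 302.] 1580 x [-75.4 -55. ] [-83: y -35.8 w 25 zt 59.6] [-68: y -36.1 w 27 zt 60.1] [-53: y -46.1 w 42 zt 57.3] 
brass [212. 305.] 932 x [-75.2 -57.4] [-68: y 39.9 w 26 zt 61.5] [-53: y 39.3 w 19 zt 57.5] 
brass [113. 361.] 2882 x [-119.     6.6] [-53: y -35.1 w 20 zt 57.6] [-38: y -35.2 w 20 zt 57.6] [-23: y -35.1 w 20 zt 57.6] [-8: y -35.1 w 20 zt 57.5] [7: y -36.0 w 21 zt 57.6] 
brass [217. 336.] 871 x [-119.1  -31.8] [-53: y 39.2 w 20 zt 57.9] [-38: y 39.0 w 20 zt 57.8] 
brass [325. 411.] 610 x [-116.7   29.9] [7: y 111.3 w 8 zt 58.0] [22: y 111.1 w 11 zt 58.0] 
rail -45 x [-55.1 -35.3] gaps(y) [(np.float64(-52.3), np.float64(-26.2)), (np.float64(24.1), np.float64(49.0)), (np.float64(86.5), np.float64(138.0))] z 45.4
rail 45 x [34.5 54.5] gaps(y) [(np.float64(-122.6), np.float64(-98.6)), (np.float64(-77.7), np.float64(3.8))] z 44.7
-> (np.float64(0.3974793510480546), np.float64(-0.12514678642605437), 0.042, 88.7) shift [0.0994, -0.0006, 0.001] rot [-0.014, -0.0004, 0.0011]
-> (np.float64(0.4164744606251859), np.float64(-0.1255778457639372), 0.042, 88.7) shift [0.0995, -0.0196, 0.0013] rot [-0.014, -0.0004, 0.0011]
```

Emit:
play_rows(rows=[[0.05,0,0.001,-0.014,0,0,-1],[0.099,0,0.001,-0.014,0,0,-1],[0.099,0,0.001,-0.014,0,0,-1],[0.099,-0.01,0.001,-0.014,0,0,-1],[0.099,-0.014,0.001,-0.014,0,0,-1],[0.099,-0.018,0.001,-0.014,0,0,-1],[0.099,-0.021,0.001,-0.014,0,0,-1],[0.099,-0.021,0.001,-0.014,0,0,-1]])

```text
clock: 35.5
eef_pos: [0.4168, -0.1254, 0.0434]
ee_rot: [-0.495, 0.506, 0.494, 0.506]
force: [-3.9, -1.1, 2.6]
grip_width: -0.0003
```

Emit:
play_rows(rows=[[0,0.012,0,0,0,0,-1],[0,0.025,0,0,0,0,-1],[-0.06,0.025,0,0,0,0,-1],[-0.12,0.0,0,0,0,0,-1],[-0.18,-0.02,0,0,0,0,-1],[-0.22,-0.03,0,0,0,0,-1],[-0.25,-0.04,0,0,0,0,-1],[-0.25,-0.04,0,0,0,0,-1]])

```text
clock: 36.5
eef_pos: [0.4575, -0.1268, 0.2941]
ee_rot: [-0.496, 0.505, 0.493, 0.506]
force: [0.5, 0.1, -1.3]
grip_width: -0.0
```

```bash
python3 - <<'E'
from h import *
obs(); f=grab('wrist'); save(f,'w16'); chk('w16'); g=grab('side'); save(g,'side2')
P=world(g);B=toB(P); hsv=cv2.cvtColor(g['frame'],cv2.COLOR_RGB2HSV)
red=((hsv[...,0]<8)|(hsv[...,0]>172))&(hsv[...,1]>150)&(np.abs(B[...,0]-90)<40)&(np.abs(B[...,1]-177)<40)&(B[...,2]>80)
print('pad side',np.percentile(B[red],[2,50,98],axis=0).round(1).tolist())
go(.63,-.062,.29,88.7)
im=cv2.resize(g['frame'][200:420,260:480],None,fx=2.7,fy=2.7,interpolation=cv2.INTER_CUBIC); cv2.imwrite('pics/side2c.png',im[...,::-1])
E
```

```text
{'clock': 36.5, 'eef_pos': [0.4575, -0.1268, 0.2941], 'ee_rot': [-0.4957, 0.505, 0.493, 0.5062], 'force': [0.4865, 0.0932, -1.3311], 'grip_width': -0.0, 'qpos': [-0.3963, 0.2142, 1.6095, 0.0001, 1.3137, -1.9446]}
brass [174. 174.] 563 x [-75.1 -57.4] [-68: y -35.8 w 26 zt 60.5] [-53: y -36.0 w 21 zt 57.3] 
brass [249. 174.] 487 x [-75.2 -57.6] [-68: y 40.1 w 25 zt 61.3] [-53: y 38.2 w 21 zt 57.7] 
brass [325. 174.] 490 x [-75.  -57.6] [-68: y 113.8 w 27 zt 61.7] [-53: y 113.0 w 21 zt 57.8] 
brass [182. 244.] 2520 x [-52.4  68.6] [-53: y -35.6 w 20 zt 57.6] [-38: y -35.9 w 20 zt 57.8] [-23: y -35.6 w 20 zt 57.9] [-8: y -35.7 w 20 zt 57.7] [7: y -35.7 w 20 zt 57.7] [22: y -36.0 w 21 zt 57.8] [37: y -35.9 w 20 zt 57.8] [52: y -36.1 w 21 zt 57.7] [67: y -36.9 w 21 zt 57.8] 
brass [253. 245.] 2347 x [-52.6  68.6] [-53: y 38.7 w 20 zt 57.9] [-38: y 38.6 w 20 zt 57.9] [-23: y 38.8 w 20 zt 57.7] [-8: y 38.8 w 20 zt 58.0] [7: y 38.8 w 19 zt 58.0] [22: y 38.4 w 21 zt 57.8] [37: y 38.4 w 21 zt 57.8] [52: y 38.7 w 21 zt 57.7] [67: y 37.8 w 22 zt 57.8] 
brass [325. 238.] 2075 x [-55.8  52.1] [-53
[... 173 characters left out ...]
 w 20 zt 58.1] [52: y 112.5 w 20 zt 58.1] 
brass [ 63. 382.] 3542 x [ 81.  109.5] [-53: y 67.9 w 4 zt 361.4] [82: y -89.7 w 108 zt 178.9] 
rail -45 x [-54.8 -35.2] gaps(y) [(np.float64(-123.9), np.float64(-98.1)), (np.float64(-51.0), np.float64(-25.8)), (np.float64(26.6), np.float64(49.5)), (np.float64(100.9), np.float64(124.1))] z 45.4
rail 45 x [34.8 54.9] gaps(y) [(np.float64(-123.9), np.float64(-98.5)), (np.float64(-51.3), np.float64(-25.6)), (np.float64(24.9), np.float64(49.2)), (np.float64(101.2), np.float64(126.1))] z 45.3
pad side [[89.1, 155.4, 178.6], [92.2, 169.6, 192.3], [97.4, 191.4, 201.4]]
-> (0.63, -0.062, 0.29, 88.7) shift [0.0017, -0.1726, 0.0682] rot [0.0, 0.0002, -0.0005]
```

View pics/side2c.png

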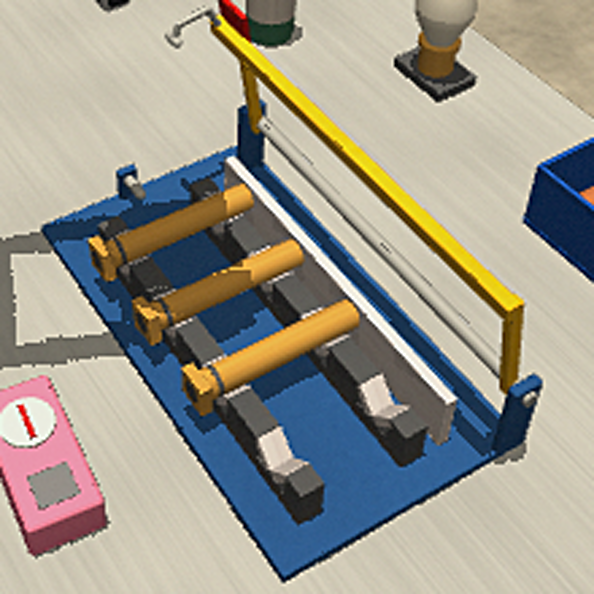

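Emit:
play_rows(rows=[[0,-0.06,0.067,0,0,0,-1],[0,-0.12,0.067,0,0,0,-1],[0,-0.176,0.067,0,0,0,-1],[0,-0.176,0.067,0,0,0,-1],[0.05,-0.176,0.067,0,0,0,-1],[0.1,-0.176,0.067,0,0,0,-1],[0.12,-0.176,0.067,0,0,0,-1],[0.12,-0.176,0.067,0,0,0,-1]])

```text
clock: 37.6
eef_pos: [0.632, -0.0633, 0.17]
ee_rot: [-0.493, 0.507, 0.496, 0.505]
force: [0.4, 0.2, 0.4]
grip_width: -0.0002
```

```bash
python3 - <<'E'
from h import *
obs(); p=toB(np.array(r.get_obs()['eef_pos'])); print(p.round(1))
for x,z in((101,174),(90,174),(70,165),(52,152),(36,137),(24,119),(15,99),(10.5,83),(10,78)): print((x,z),'y',round((p[0]-x)/1000,4),'x',round((p[2]-z)/1000,4))
g=grab('side'); cv2.imwrite('pics/side3c.png',cv2.resize(g['frame'][100:320,260:480],None,fx=2.7,fy=2.7,interpolation=cv2.INTER_CUBIC)[...,::-1])
E
```

```text
{'clock': 37.6, 'eef_pos': [0.632, -0.0633, 0.17], 'ee_rot': [-0.4928, 0.5067, 0.4957, 0.5047], 'force': [0.3764, 0.1771, 0.4383], 'grip_width': -0.0002, 'qpos': [-0.1939, 0.5701, 1.386, -0.0, 1.1906, -1.7417]}
[128.  179.6 170. ]
(101, 174) y 0.027 x -0.004
(90, 174) y 0.038 x -0.004
(70, 165) y 0.058 x 0.005
(52, 152) y 0.076 x 0.018
(36, 137) y 0.092 x 0.033
(24, 119) y 0.104 x 0.051
(15, 99) y 0.113 x 0.071
(10.5, 83) y 0.1175 x 0.087
(10, 78) y 0.118 x 0.092
```

View pics/side3c.png

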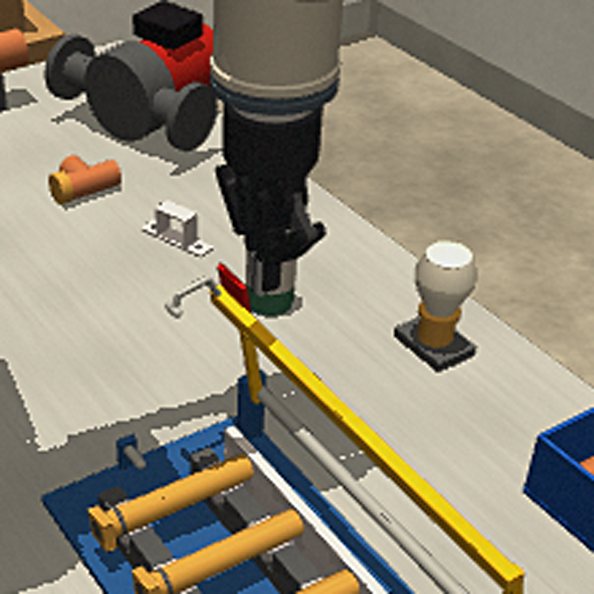

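Emit:
play_rows(rows=[[-0.004,0.014,0,0,0,0,-1],[-0.004,0.027,0,0,0,0,-1],[-0.004,0.038,0,0,0,0,-1],[0.0,0.048,0,0,0,0,-1],[0.005,0.058,0,0,0,0,-1],[0.011,0.067,0,0,0,0,-1],[0.018,0.076,0,0,0,0,-1]])

```text
clock: 38.52
eef_pos: [0.5576, -0.0616, 0.1538]
ee_rot: [-0.494, 0.506, 0.494, 0.506]
force: [3.8, -0.0, 1.7]
grip_width: -0.0001
```

```bash
python3 - <<'E'
from h import *
obs(); p=toB(np.array(r.get_obs()['eef_pos'])); print(p.round(1))
g=grab('side'); cv2.imwrite('pics/side4c.png',cv2.resize(g['frame'][100:320,260:480],None,fx=2.7,fy=2.7,interpolation=cv2.INTER_CUBIC)[...,::-1])
E
```

```text
{'clock': 38.525, 'eef_pos': [0.5576, -0.0616, 0.1538], 'ee_rot': [-0.4943, 0.5056, 0.4944, 0.5056], 'force': [3.7665, -0.0001, 1.7478], 'grip_width': -0.0001, 'qpos': [-0.2164, 0.4934, 1.5967, -0.0, 1.0516, -1.7647]}
[ 53.7 179.7 153.8]
```

View pics/side4c.png

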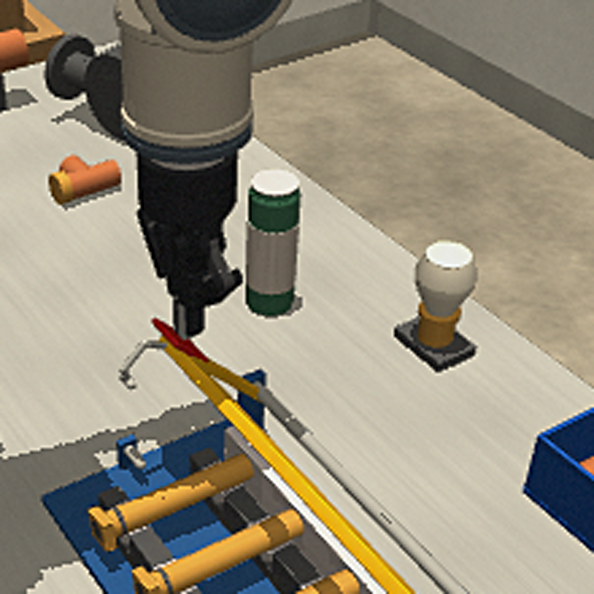

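Emit:
play_rows(rows=[[0.007,0.008,0,0,0,0,-1],[0.015,0.016,0,0,0,0,-1],[0.024,0.022,0,0,0,0,-1],[0.033,0.028,0,0,0,0,-1],[0.043,0.033,0,0,0,0,-1],[0.053,0.037,0,0,0,0,-1],[0.063,0.04,0,0,0,0,-1],[0.066,0.041,0,0,0,0,-1]])

```text
clock: 39.58
eef_pos: [0.518, -0.0609, 0.0879]
ee_rot: [-0.495, 0.505, 0.494, 0.506]
force: [7.4, 0.3, 8.6]
grip_width: -0.0003
```

Emit:
play_rows(rows=[[0.003,0.0,0,0,0,0,-1],[0.006,0.0,0,0,0,0,-1],[0.008,0,0,0,0,0,-1],[0.008,0,0,0,0,0,-1]])

```text
clock: 40.08
eef_pos: [0.5172, -0.0608, 0.08]
ee_rot: [-0.494, 0.506, 0.494, 0.506]
force: [2.6, 0.3, 2.0]
grip_width: 0.0002
```

```bash
python3 - <<'E'
from h import *
obs(); p=toB(np.array(r.get_obs()['eef_pos'])); print(p.round(1))
E
```

```text
{'clock': 40.075, 'eef_pos': [0.5172, -0.0608, 0.08], 'ee_rot': [-0.4944, 0.5056, 0.4943, 0.5056], 'force': [2.605, 0.2539, 1.9994], 'grip_width': 0.0002, 'qpos': [-0.2316, 0.5573, 1.7613, -0.0001, 0.8229, -1.7798]}
[ 13.2 179.6  80. ]
```

Emit:
play_rows(rows=[[0.0015,0.0,0,0,0,0,-1],[0.0025,0.0,0,0,0,0,-1],[0.0025,0,0,0,0,0,-1]])

```text
clock: 40.45
eef_pos: [0.5172, -0.0608, 0.0776]
ee_rot: [-0.494, 0.506, 0.494, 0.506]
force: [2.8, -1.4, 3.9]
grip_width: -0.0002
```

```bash
python3 - <<'E'
from h import *
obs(); p=toB(np.array(r.get_obs()['eef_pos'])); print(p.round(1))
g=grab('side'); save(g,'side5'); cv2.imwrite('pics/side5c.png',cv2.resize(g['frame'][160:380,260:480],None,fx=2.7,fy=2.7,interpolation=cv2.INTER_CUBIC)[...,::-1])
E
```

```text
{'clock': 40.45, 'eef_pos': [0.5172, -0.0608, 0.0776], 'ee_rot': [-0.4944, 0.5056, 0.4943, 0.5056], 'force': [2.8139, -1.3762, 3.8502], 'grip_width': -0.0002, 'qpos': [-0.2316, 0.5612, 1.7631, -0.0002, 0.8172, -1.7798]}
[ 13.2 179.6  77.6]
```

View pics/side5c.png

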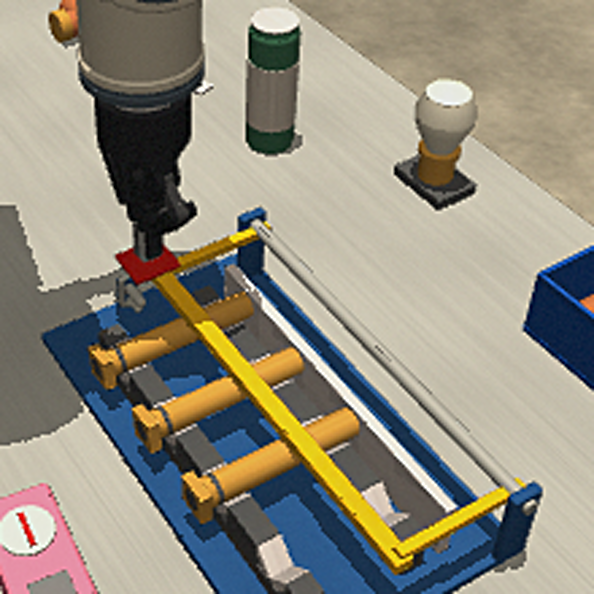

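Emit:
play_rows(rows=[[0.001,0.0,0,0,0,0,-1],[0.002,0.0,0,0,0,0,-1],[0.002,0,0,0,0,0,-1]])

```text
clock: 40.88
eef_pos: [0.5172, -0.0608, 0.0767]
ee_rot: [-0.495, 0.505, 0.494, 0.506]
force: [-4.1, -0.7, 29.1]
grip_width: -0.0001
```

Emit:
play_rows(rows=[[0.001,0.0,0,0,0,0,-1],[0.002,0.0,0,0,0,0,-1],[0.002,0,0,0,0,0,-1]])

```text
clock: 41.25
eef_pos: [0.5173, -0.0607, 0.0762]
ee_rot: [-0.495, 0.505, 0.494, 0.506]
force: [-13.3, 1.2, 67.6]
grip_width: 0.0002
```

Emit:
play_rows(rows=[[-0.004,0.0,0,0,0,0,-1],[-0.02,0.0,0,0,0,0,-1],[-0.06,0,0,0,0,0,-1],[-0.12,0,0,0,0,0,-1],[-0.18,0.04,0,0,0,0,-1],[-0.22,0.08,-0.03,0,0,0,-1],[-0.22,0.08,-0.03,0,0,0,-1],[-0.22,0.08,-0.03,0,0,0,-1]])

```text
clock: 42.25
eef_pos: [0.4363, -0.0889, 0.2934]
ee_rot: [-0.494, 0.506, 0.494, 0.506]
force: [0.7, 0.3, -0.1]
grip_width: -0.0
```

```bash
python3 - <<'E'
from h import *
obs()
f=grab('wrist'); save(f,'w17'); chk('w17')
B=toB(world(f)); hsv=cv2.cvtColor(f['frame'],cv2.COLOR_RGB2HSV)
red=((hsv[...,0]<8)|(hsv[...,0]>172))&(hsv[...,1]>150)&(np.abs(B[...,0]-20)<70)&(np.abs(B[...,1]-177)<40)&(B[...,2]>50)
print('pad',red.sum(),np.percentile(B[red],[2,50,98],axis=0).round(1).tolist())
ye=(hsv[...,0]>18)&(hsv[...,0]<32)&(hsv[...,1]>150)&(np.abs(B[...,0]-15)<12)&(np.abs(B[...,1])<150)&(B[...,2]>62)&(B[...,2]<110)
print('bar',ye.sum(),np.percentile(B[ye],[2,50,98],axis=0).round(1).tolist())
g=grab('side'); save(g,'side6'); cv2.imwrite('pics/side6c.png',cv2.resize(g['frame'][200:420,260:480],None,fx=2.7,fy=2.7,interpolation=cv2.INTER_CUBIC)[...,::-1])
P=world(g)
for c,Q in blobs(P,g['frame'],(0,0,0),(180,255,50),(.015,.05),yr=(.15,.45),xr=(.25,.45)): print('case',c,len(Q),rect(Q),np.percentile(Q[:,2],[2,50,98]).round(4))
for c,Q in blobs(P,g['frame'],(60,80,30),(90,255,255),(-.005,.012)): print('mat',c,len(Q),rect(Q))
E
```

```text
{'clock': 42.25, 'eef_pos': [0.4363, -0.0889, 0.2934], 'ee_rot': [-0.494, 0.5058, 0.4942, 0.5058], 'force': [0.6937, 0.3124, -0.0757], 'grip_width': -0.0, 'qpos': [-0.3354, 0.172, 1.668, 0.0001, 1.3019, -1.8828]}
brass [213. 197.] 504 x [-75.3 -57.6] [-83: y 39.9 w 23 zt 58.5] [-68: y 40.4 w 26 zt 61.3] [-53: y 39.1 w 21 zt 57.4] 
brass [139. 197.] 588 x [-75.2 -57.1] [-68: y -35.8 w 26 zt 60.4] [-53: y -35.6 w 20 zt 57.7] 
brass [288. 198.] 413 x [-74.9 -57.7] [-68: y 114.7 w 25 zt 61.7] [-53: y 113.6 w 20 zt 57.5] 
brass [179. 275.] 12354 x [-52.6 100.5] [-68: y 138.9 w 4 zt 314.8] [-53: y 39.5 w 166 zt 58.0] [-38: y 39.2 w 166 zt 57.9] [-23: y 39.5 w 167 zt 57.9] [-8: y 39.3 w 167 zt 57.9] [7: y -5.1 w 312 zt 73.3] [22: y -5.1 w 314 zt 75.9] [37: y -21.0 w 287 zt 76.4] [52: y -26.8 w 275 zt 76.5] [67: y -28.9 w 272 zt 76.6] [82: y -161.2 w 10 zt 76.8] 
rail -45 x [-55.  -35.3] gaps(y) [(np.float64(-123.4), np.float64(-98.8)), (np.float64(-51.4), np.float64(-26.1)), (np.float64(26.3), np.float64(49.5)), (np.float64(101.4), np.float64(124.3))] z 45.3
rail 45 x [35.6 55. ] gaps(y) [(np.float64(-124.2), np.float64(-98.1)), (np.float64(-51.3), np.float64(-25.9)), (np.float64(24.7), np.float64(49.5)), (np.float64(100.1), np.float64(124.4))] z 45.3
pad 1409 [[-11.4, 159.6, 77.0], [7.0, 178.5, 78.5], [29.3, 195.4, 80.1]]
bar 4714 [[6.7, -143.4, 66.9], [13.2, -0.5, 72.0], [21.7, 144.4, 73.6]]
case [198. 220.] 634 ([345.2, 282.6], [118.8, 60.8], 2.3) [0.0162 0.0365 0.0414]
mat [188. 211.] 105 ([343.3, 369.4], [123.3, 37.9], 13.4)
mat [206. 237.] 684 ([343.1, 239.0], [93.7, 119.4], 86.5)
```

View pics/side6c.png

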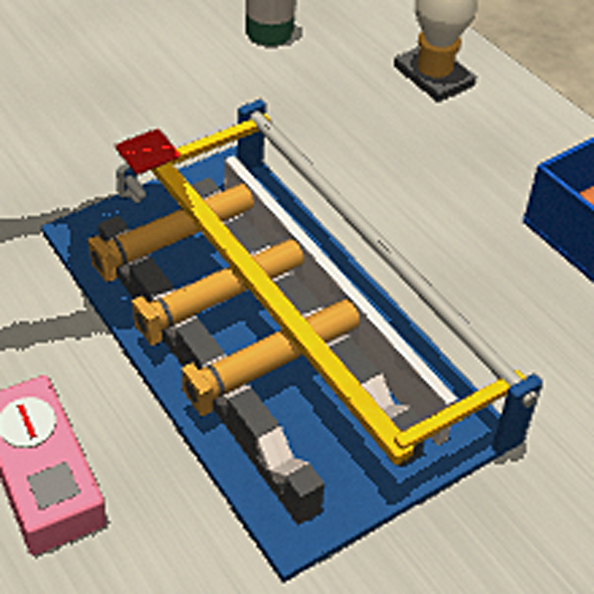

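```bash
python3 - <<'E'
from h import *
d=np.load('pics/w17.npz');B=toB(d['P']);hsv=cv2.cvtColor(d['frame'],cv2.COLOR_RGB2HSV)
red=((hsv[...,0]<8)|(hsv[...,0]>172))&(hsv[...,1]>150)&(np.abs(B[...,0]-9)<18)&(np.abs(B[...,1]-177)<17)&(B[...,2]>70)
print('pad slope',np.polyfit(B[red][:,0],B[red][:,2],1)); bl=cv2.inRange(hsv,(100,120,40),(125,255,255))>0
bl&=(np.abs(B[...,2]-9)<5)&(np.abs(B[...,0])<80); print('plate slope',np.polyfit(B[bl][:,0],B[bl][:,2],1))
print(r.hand_in())
E
```

```text
pad slope [-2.02343641e-02  7.86929921e+01]
plate slope [-1.20355197e-03  8.49240510e+00]
the job is handed in; nothing more can be done
None
```

The job is done and handed in at about 42 s of the 210 s allowed. Only three thermowells were on the table. The short brass and copper pieces in the two bins I took for look-alikes and left alone.

- **Case:** It lies flat on the green mat. Its centre is within about 5 mm of the mat centre in both directions.
- **Wells:** All three were seated in the grooves at y = -37.5, 37.5 and 112.5 mm and pushed home before I closed the clamp. After latching, the flange faces measured x ≈ -75 mm (75.3 to 74.9). The stem tops were at the seated height after allowing for about 1.5 mm of camera height bias.
- **Clamp:** It was pressed down onto its end stop and stays down with nothing touching it. I estimate its angle at about 0.02 rad from the slope of the red pad. I could not read the hook angle itself; that it is latched follows from the clamp holding against its spring.
- **Bystanders:** I did not touch the clips, can or tee. They looked in place in the pictures, but I did not measure their positions again at the end.

Three contact forces were higher than intended but stayed under the 120 N wrist limit. Seating the first well read about 55 N on two axes, pushing it home about 70 N, and the final press on the clamp about 68 N.

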